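# Uncover the steam pan and lay its drain plates

## Robot

A 6-joint arm with a two-finger parallel gripper is mounted at the origin on the work surface. World frame = base frame: x ahead of the robot, y to its left, z up, the work surface at z = 0. Lengths are in m, angles in rad, forces in N, time in s.
With the tool pointing down it reaches from about 0.35 to 0.975 m from the base axis. Payload 17.4 kg.
Tool frame: the origin (TCP) lies at the very end of the fingers, on their centre line; the grasp point (between the pads) lies 19 mm behind it; z points along the fingers, y is the direction in which the jaws open and shut (so a half turn about z gives the same grasp; the last joint's range is limited). The gripper opens to 85 mm and grips with 20 to 120 N. Pads are 22 mm wide; open, the fingers measure 114 mm over their backs; the gripper's body (76 mm by 85 mm) begins 54 mm behind the grasp point. The pads swing forward as they close: fully open they stand 13 mm farther back than shut.
Start: joints at [1.171, 0.116, 1.442, -0, 1.584, -0.038], TCP at [0.239, 0.631, 0.231] pointing down, gripper open.
Joint ranges: [-2.83, 2.83], [-0.83, 2.19], [0.07, 2.5], [-1.14, 4.28], [0.01, 3], [-2.97, 2.97]. Speed limits (rad/s): [1.89, 1.89, 2.22, 3.14, 3.14, 3.14].

## Interface

Orientations are given as a unit quaternion [w, x, y, z].
In Python, from cell import status, eyes, order gives the robot as it stands. The module is installed in compiled form; this text tells all that it offers.
- The arm moves only by the tool play_rows, never from a script. Its argument "motion" is a list of rows, each a list of 7 numbers: the shift along the tool's x, y, z in m, then the turn, a rotation vector about the tool's x, y, z in degrees, then the closure, from -1 (fully open) to 1 (shut), so that 0 is half open. In form: [[dx, dy, dz, rx, ry, rz, grip], ...]. A call has 1 to 8 rows; each row shifts and turns the pose as measured when the row begins, along the tool's axes as they then stand; what a row does not reach is not made up. A row lasts 1/12 s, in which the tool goes at most 41.7 mm and 7.16 degrees, less where a joint would pass 70% of its speed; a pose out of reach is approached as far as the arm can. A call with a gripper value outside its range is refused whole. The fingers move at their own pace and stop on an object; "newtons" is the grip in N (left out, the last holds). Time passes only in rows, so rows that do not move let the fingers close. It gives the time, the measured TCP pose, the force and the opening at its end, in the units of the state.
- status.sense(): the state, without advancing time (a new reading comes with each control period).
- eyes.camera(name): name is "side" or "top" or "wrist"; returns a dict with "img" (420x560x3 uint8, red, green, blue), "mtx" (3x3 intrinsics, pixels), "position" and "orientation" of the camera in the world; the wrist camera has in their place "hand_eye" (4x4, takes a point from camera to tool coordinates, whose origin is the TCP and whose axes are the flange's). Camera axes: x right, y up, looking along -z (the intrinsics and any distortion apply to the point x, -y, -z); pixel columns grow to the right and rows downward; lengths in m; the calibration is good to about 2 mm. The wrist camera is an equidistant fisheye: a pixel r from the principal point sees the ray r / f radians off the axis. A picture is of the moment at which its call begins: read the wrist's pose just before it. There is no depth.
- order.finish_job(): hands the job in, once; it reports no verdict.
The state is a dict: "t": time; "q": joint angles; "joint_vel": joint speeds; "effort": joint torques, N m; "tool_pos": TCP position; "eef_rot": TCP orientation; "force": force on the tool from outside, world axes, zero at the start; "torque": the same for the moment, N m; "finger_gap": opening from 0.0 (shut) to 1.0 (fully open).
Only numpy, scipy, OpenCV 4.12 (cv2) and the standard library are available. Lean on these libraries where they do the work, as an engineer would, in place of code of your own. Each camera call takes 0.05 s, during which the arm holds its last target. There are 200 camera calls.

## Task

Take the lid off the sloping steam pan by its knob and set it down gently, knob up and lying flat, inside the dark baking sheet. Then pick the two L-shaped perforated drain plates off the cutting board by their square posts and lay them in the pan, posts up, turned so that they interlock and both lie flat on the pan's floor. Leave the other things on the table where they are.

Things in the scene. Friction and masses are not known exactly. Their poses are not given: they have to be found in the camera images.
- pan: shallow aluminium pan fixed on a sloping stand, lid on its rim at first. Origin: centre of its inner floor, 55 mm above the table. z = the floor's normal, leaning 28 degrees from vertical to the robot's right; x runs up the slope (low edge on the robot's right); y is level, along the long side, towards the robot. Inside 123 (x) by 176 (y) mm; walls 26 mm high over the floor, 4 mm thick
- lamp (a point): middle of a lamp bar on the stand, over the uphill half of the pan: 34 mm deep, 170 mm long (along the pan's y), 22 mm high, its centre 285 mm above the table. One post, 105 mm from here along the pan's -y, carries it; the end towards the robot, 85 mm from here, is free. It is in the way of a vertical gripper over the lid's knob: come in along the pan's z axis instead
- lid_knob (a point): centre of the black round knob (32 mm wide, 26 mm high) of the loose steel lid, 0.35 kg; z along the knob, away from the lid. Lid 141 (x) by 194 (y) mm; its raised top panel is 27 mm below this point, its flange's underside 44 mm below. An 8 mm skirt hangs from the flange, 4 mm loose inside the pan's walls; its lower edge is 52 mm below this point. Its axes lie as the pan's at first
- sheet: dark steel baking sheet, fixed on the table to one side of the stand, either left or right: 240 (x) by 280 (y) mm, rim 14 mm high and 4 mm thick. Origin under its centre, at table height; its inner floor is 4 mm above that
- plate_a_c (a point): loose aluminium drain plate, 0.16 kg, on a wooden board 12 mm thick (370 x 210 mm). L-shaped, 6 mm thick: outer edges 112 mm long, arms 50 mm wide, running to +x and +y; outer corner at (-45, -45) mm from here. At its balance point a post 18 x 18 mm, sides along the plate's, stands 34 mm high over the plate. This point: on the post's axis, 20 mm over the plate's underside; z up the post
- plate_b_c (a point): the other drain plate, same shape and axes as plate_a. Two plates fill the pan when one is turned 180 degrees against the other (outer corners in diagonally opposite corners of the pan), with some 11 mm of play along x and 14 mm along y in all; let go, a plate may slide down the slope to the low wall
- cup: steel cup, 68 mm wide, 75 mm high, origin under it: bystander, leave alone
- brush: pastry brush lying flat, 170 mm long: bystander, leave alone
- scraper: dough scraper lying flat, 90 mm wide: bystander, leave alone
Mind the look-alikes: they are no part of the job. What is shaped like the part that bears lid_knob but red is not meant. What is shaped like the part that bears plate_a_c but orange is not meant.

How it is judged:
On the way, in this order (a step that is already met when the one before it is completed fails the run):
1. the lid is lifted clear of the pan (z of lid_knob in the frame of pan above 0.1 m), for 0.1 s.
2. the lid lies flat, knob up, inside the baking sheet and is let go (z of lid_knob in the frame of sheet between 0.05 and 0.06 m and angle between lid_knob's own z axis and vertical below 0.05 rad and horizontal distance between lid_knob and sheet below 0.09 m and linear speed of lid below 0.02 m/s and contact force between the fingers and lid below 0.2 N), for 0.3 s.
3. one drain plate lies flat on the pan's floor (((z of plate_a_c in the frame of pan between 0.017 and 0.0228 m and angle between the z axis of plate_a_c and the z axis of pan, either way round below 0.04 rad and x of plate_a_c in the frame of pan between -0.04 and 0.04 m and y of plate_a_c in the frame of pan between -0.065 and 0.065 m) or (z of plate_b_c in the frame of pan between 0.017 and 0.0228 m and angle between the z axis of plate_b_c and the z axis of pan, either way round below 0.04 rad and x of plate_b_c in the frame of pan between -0.04 and 0.04 m and y of plate_b_c in the frame of pan between -0.065 and 0.065 m))), for 0.2 s.
At the end, for the whole second after the job is handed in: The lid lies flat (within 3 degrees), knob up, down on the floor of the baking sheet, within 90 mm of its centre; both L plates lie posts up, flat on the pan's floor (within 2.8 mm and 2.3 degrees), inside its walls; all are at rest (z of lid_knob in the frame of sheet between 0.05 and 0.06 m and angle between lid_knob's own z axis and vertical below 0.05 rad and horizontal distance between lid_knob and sheet below 0.09 m and z of plate_a_c in the frame of pan between 0.017 and 0.0228 m and angle between the z axis of each of plate_a_c, plate_b_c and the z axis of pan, either way round below 0.04 rad and x of plate_a_c in the frame of pan between -0.04 and 0.04 m and y of plate_a_c in the frame of pan between -0.065 and 0.065 m and z of plate_b_c in the frame of pan between 0.017 and 0.0228 m and x of plate_b_c in the frame of pan between -0.04 and 0.04 m and y of plate_b_c in the frame of pan between -0.065 and 0.065 m and linear speed of each of lid, plate_a, plate_b below 0.02 m/s); the robot touches nothing.
It fails at once if the lid is dropped or slammed into the baking sheet (faster than 0.5 m/s within 25 mm of it) (z of lid_knob in the frame of sheet below 0.081 m and horizontal distance between lid_knob and sheet below 0.15 m and linear speed of lid above 0.5 m/s).
It fails at once if a bystander is moved by more than 30 mm (distance of any of cup, brush, scraper from where it was at the start of the episode above 0.03 m).
It fails at once if the cup is tipped over (angle between cup's own z axis and vertical above 0.5 rad).
It also fails if it takes over 72 s, if anything falls off the work surface, if the arm or the gripper's body presses on something with over 40 N, if the wrist force passes 120 N, or if a joint passes its speed limit or range.

## Working session

There is one attempt and no reset: what is moved stays moved. The work goes in short steps, Python scripts to look and compute and a tool call to move; the robot and the scene stay as the last step left them, time stands still between calls to the robot, and variables do not carry over. Pictures are saved under pics/ and viewed, about 8 in all and at most 12, crops included, and the job is handed in when it is done.

Besides the shell and the picture viewer there is one more tool, called after "Emit:" as name(argument=value, ...), one argument or row to a line, values as JSON. play_rows: Moves the arm, as the interface text tells. Its arguments: {"type":"object","properties":{"motion":{"type":"array","items":{"type":"array","items":{"type":"number"}}},"newtons":{"type":"number"}},"required":["motion"]}

```bash
mkdir -p pics; python3 - <<'E'
from cell import status, eyes
import cv2,json,numpy as np
s=status.sense(); print(s)
for n in ("top","side"):
    c=eyes.camera(n); cv2.imwrite(f"pics/{n}0.png",c["img"][:,:,::-1])
    np.savez(f"{n}.npz",**{k:np.array(c[k]) for k in c if k!='img'})
    print({k:np.round(np.array(c[k]),4).tolist() for k in c if k!="img"})
E
```

```text
{'t': 0.0, 'q': array([ 1.17121675e+00,  1.16517972e-01,  1.44229197e+00,  2.50005550e-05,
        1.58400834e+00, -3.77751342e-02]), 'joint_vel': array([ 3.76463824e-04,  3.77754021e-04,  7.59427014e-04,  3.34883189e-05,
       -1.81199966e-04, -1.11941636e-03]), 'effort': array([-5.21004782e-03, -7.31961823e+01, -6.32509375e+01, -3.45271465e-04,
        5.91033924e-03,  3.66937388e-05]), 'tool_pos': array([0.23883285, 0.63112168, 0.23052403]), 'eef_rot': array([-1.45144246e-04,  1.79916958e-01,  9.83681611e-01, -5.95506488e-04]), 'force': array([ 0.087288  , -0.13961812,  0.1153277 ]), 'torque': array([-0.03025822,  0.01622915, -0.03858793]), 'finger_gap': 1.0035182383265104}
{'mtx': [[451.17, 0.0, 286.562], [0.0, 451.17, 199.0856], [0.0, 0.0, 1.0]], 'position': [0.2218, 0.1315, 1.4717], 'orientation': [-0.7003, -0.0505, 0.058, 0.7097]}
{'mtx': [[438.4206, 0.0, 279.8975], [0.0, 438.4206, 207.1715], [0.0, 0.0, 1.0]], 'position': [0.0318, -0.7774, 1.2173], 'orientation': [0.9091, 0.356, -0.07, -0.205]}
```

View pics/top0.png

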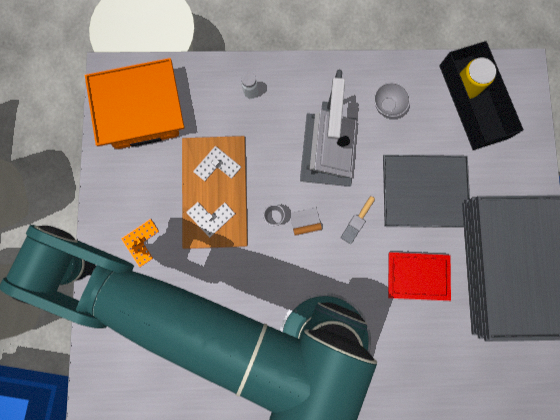

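View pics/side0.png

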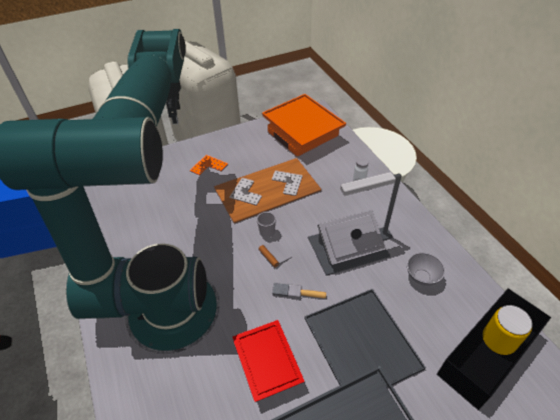

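The top view shows the pan with its grey lid at (335,150), with the lamp and its post above it. The white plates are at (215,165) and (210,215) on the board, and the sheet is at (426,178). The orange L at (140,243) and the red lid at (420,275) are look-alikes. The dark stack at (520,265) is too big to be the sheet. I'll confirm this in enlarged crops.

```bash
python3 - <<'E'
import cv2,numpy as np
t=cv2.imread("pics/top0.png");s=cv2.imread("pics/side0.png")
def crop(im,x0,y0,x1,y1,k):
    c=cv2.resize(im[y0:y1,x0:x1],None,fx=k,fy=k,interpolation=cv2.INTER_CUBIC)
    for x in range((x0+9)//10*10,x1,10):
        cv2.line(c,((x-x0)*k,0),((x-x0)*k,4 if x%50 else 10),(0,0,255),1); 
        if x%20==0: cv2.putText(c,str(x),((x-x0)*k-8,18),0,.33,(0,0,255),1)
    for y in range((y0+9)//10*10,y1,10):
        cv2.line(c,(0,(y-y0)*k),(4,(y-y0)*k),(0,0,255),1)
        if y%20==0: cv2.putText(c,str(y),(6,(y-y0)*k+4),0,.33,(0,0,255),1)
    return c
def put(a,b):
    h=max(a.shape[0],b.shape[0]);f=lambda c:cv2.copyMakeBorder(c,0,h-c.shape[0],0,4,cv2.BORDER_CONSTANT)
    return np.hstack([f(a),f(b)])
A=put(crop(t,295,65,365,190,4),crop(s,310,165,410,275,5));B=put(crop(t,176,130,252,255,4),crop(s,210,155,325,220,4))
print(A.shape,B.shape);cv2.imwrite("pics/c1.png",A);cv2.imwrite("pics/c2.png",B)
E
```

```text
(550, 788, 3) (500, 772, 3)
```

View pics/c1.png

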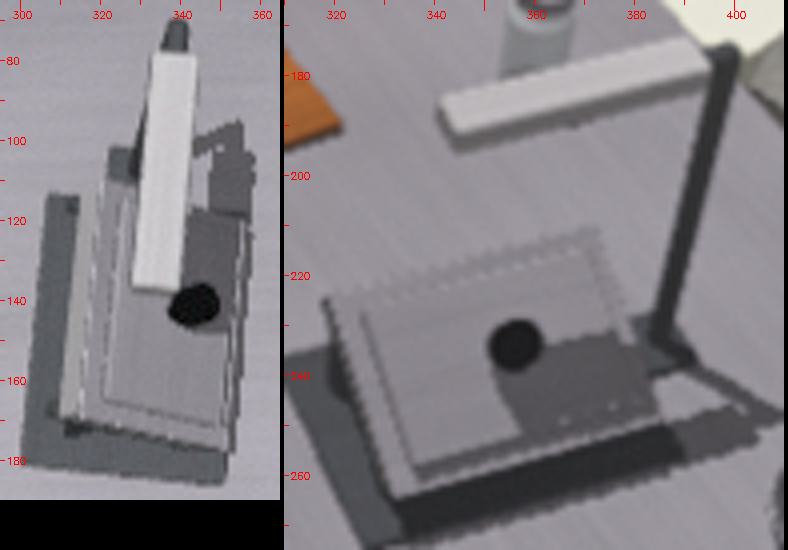

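View pics/c2.png

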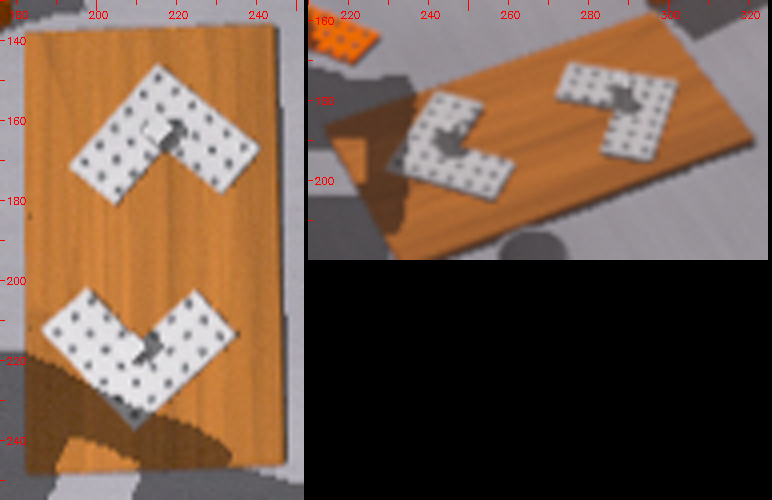

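```bash
cat >h.py <<'E'
import numpy as np
from scipy.spatial.transform import Rotation as R
from scipy.optimize import least_squares
cams={n:np.load(f"{n}.npz") for n in ("top","side")}
rot=lambda q:R.from_quat(np.roll(q,-1))
def proj(n,P):
    c=cams[n]; p=rot(c["orientation"]).inv().apply(np.atleast_2d(P)-c["position"])
    d=p*[1,-1,-1]; return (d[:,:2]/d[:,2:])*c["mtx"][[0,1],[0,1]]+c["mtx"][:2,2]
def planar(x0,z,tilt,obs):
    Rf=lambda a:R.from_euler('z',a)*tilt
    def f(v):
        return np.concatenate([(proj(n,Rf(v[2]).apply(P)+[v[0],v[1],z])-u).ravel() for n,P,u in obs])
    s=least_squares(f,x0,loss='soft_l1'); return s.x,f(s.x).reshape(-1,2)
E
python3 - <<'E'
from h import *
I=R.identity()
# pan: in yaw=0 frame x' = up slope direction; tilt about -y
til=R.from_euler('y',-28,degrees=True)   # x -> (c,0,s), z leans to -x
F=np.array([[.0705,.097,.0275],[.0705,-.097,.0275],[-.0705,.097,.0275],[-.0705,-.097,.0275]])
v,r=planar([.65,0,np.pi/2],.055,til,[("top",F[[0,2]],[[315.5,169.5],[352,177]]),("side",F,[[318,225],[372,211],[333,264],[387,249]]),("top",[[0,0,.07]],[[343,141]]),("side",[[0,0,.07]],[[356,233.5]])])
print("pan",v.round(4),np.degrees(v[2]));print(r.round(1))
Rp=R.from_euler('z',v[2])*til; print("knob",Rp.apply([0,0,.07])+[v[0],v[1],.055]); print(Rp.as_matrix().round(3))
L=np.array([[dx,dy,0] for dx in(.017,-.017) for dy in (.085,-.085)])
w,r=planar([.65,0,np.pi/2],.296,I,[("top",L,[[329,137],[333,78],[340,138],[344.5,78]])]);print("lamp",w.round(4),r.round(1).tolist())
P=np.array([[-45,-45,-2],[67,-45,-2],[67,5,-2],[5,67,-2],[-45,67,-2]])/1e3; P[:,2]=-.014
for n,y0,t,s in (("A",2.356,[[215,146],[193,171],[205,181],[231,178],[241,167]],[[302,176],[275,163],[271,179],[283,193],[296,195]]),
  ("B",-.785,[[210,238],[235,213],[225,203],[198,202],[187,212]],[[230,197],[256,206],[261,194],[254,181],[240,177]])):
    P0=[.6,.4,y0]
    v,r=planar(P0,.032,I,[("top",P,t)]);print(n,v.round(4),np.degrees(v[2]),r.round(1).tolist())
    if n=="A":
      v2,r2=planar(v,.032,I,[("side",P[[0,2,3,4,1]],[[302,176],[271,179],[283,193],[296,195],[275,163]])]);print(v2.round(4),r2.round(1).tolist())
    else:
      v2,r2=planar(v,.032,I,[("side",P,s)]);print(v2.round(4),r2.round(1).tolist())
S=np.array([[dx,dy,.014] for dx in(.12,-.12) for dy in (.14,-.14)])
v,r=planar([.5,-.3,0],0,I,[("top",S,[[384,156],[466,155],[385,226],[469,227]])]);print("sheet",v.round(4),r.round(1).tolist())
E
```

```text
pan [ 0.6154 -0.0335  1.4664] 84.02059906692415
[[-0.2 -0.3]
 [ 0.2  0.2]
 [ 0.6 -0.9]
 [-0.3 -1.8]
 [-0.6  1.1]
 [-0.8 -0.3]
 [ 1.3 -0.1]
 [ 0.4  0.2]]
knob [ 0.61202604 -0.06620034  0.11680633]
[[ 0.092 -0.995 -0.049]
 [ 0.878  0.104 -0.467]
 [ 0.469  0.     0.883]]
lamp [ 0.6547 -0.0225  1.4735] [[-0.7, -0.0], [-0.5, -0.5], [0.9, 0.0], [0.4, 0.5]]
A [0.5651 0.343  2.4425] 139.94723386709146 [[0.2, -0.2], [-0.0, 0.4], [-0.5, -0.2], [0.2, 0.3], [0.1, -0.3]]
[0.5652 0.341  2.4438] [[0.1, -0.7], [0.6, 0.1], [-0.2, -0.3], [-0.5, -0.1], [-0.0, 7.7]]
B [ 0.3885  0.3603 -0.8209] -47.032004624121505 [[-0.1, -0.5], [0.5, 0.6], [0.0, -0.5], [0.1, -0.1], [-0.4, 0.5]]
[ 0.3889  0.3613 -0.7996] [[-0.8, -0.1], [0.3, -1.8], [0.4, 1.2], [-1.2, -0.3], [1.3, 0.7]]
sheet [ 0.4704 -0.3448 -0.0199] [[-1.4, -1.4], [0.4, 0.2], [-0.5, 0.5], [1.5, 0.1]]
```

```bash
cat >>h.py <<'E'
def panR(): return R.from_euler('z',1.4664)*R.from_euler('y',-28,degrees=True)
PAN=np.array([.6154,-.0335,.055]); FLIP=R.from_euler('x',180,degrees=True)
def panpt(p): return panR().apply(p)+PAN
def down(a): # tool pointing down, tool y at world angle a (deg)
    return R.from_euler('z',a-90,degrees=True)*R.from_euler('x',180,degrees=True)*R.from_euler('z',180,degrees=True)
def plan(p,Rt,n=None,p0=None,R0=None):
    from cell import status
    s=status.sense(); 
    p0=s["tool_pos"] if p0 is None else p0; R0=rot(s["eef_rot"]) if R0 is None else R0
    w=(R0.inv()*Rt).as_rotvec(); d=R0.inv().apply(np.array(p)-p0)
    if n is None: n=int(np.ceil(max(np.linalg.norm(d)/.040,np.degrees(np.linalg.norm(w))/7,1)))
    S=sum(R.from_rotvec(w*k/n).as_matrix() for k in range(n))
    print(n,"rows",np.round(np.linalg.solve(S,d),4).tolist(),np.round(np.degrees(w)/n,2).tolist())
    return np.array(p),Rt
def st():
    from cell import status
    s=status.sense(); print("t%.2f"%s["t"],"tcp",s["tool_pos"].round(4),"axes",rot(s["eef_rot"]).as_matrix().T.round(3).tolist(),"F",s["force"].round(1),"gap %.3f"%s["finger_gap"],"q",s["q"].round(2)); return s
E
python3 - <<'E'
from h import *
print(down(0).as_matrix().round(2).tolist(),down(-6).as_matrix()[:,1])
a=plan([.45,.25,.40],down(30)); b=plan([.47,-.18,.33],panR()*FLIP,None,*a); plan(panpt([0,0,.19]),panR()*FLIP,None,*b)
E
```

```text
[[-0.0, 1.0, -0.0], [1.0, 0.0, -0.0], [0.0, -0.0, -1.0]] [ 9.94521895e-01 -1.04528463e-01 -1.22464680e-16]
12 rows [-0.0343, -0.014, -0.0141] [-0.0, 0.0, 3.27]
11 rows [-0.0398, -0.0079, -0.0026] [-0.8, 2.46, 3.2]
5 rows [0.0026, 0.0259, 0.0257] [0.0, 0.0, 0.0]
```

Emit:
play_rows(
  motion=[
    [-0.034,-0.014,-0.014,0,0,3.3,-1],
    [-0.034,-0.014,-0.014,0,0,3.3,-1],
    [-0.034,-0.014,-0.014,0,0,3.3,-1],
    [-0.034,-0.014,-0.014,0,0,3.3,-1],
    [-0.034,-0.014,-0.014,0,0,3.3,-1],
    [-0.034,-0.014,-0.014,0,0,3.3,-1],
    [-0.034,-0.014,-0.014,0,0,3.3,-1],
    [-0.034,-0.014,-0.014,0,0,3.3,-1],
  ],
)

```text
t: 0.77
tool_pos: [0.4084, 0.387, 0.3386]
eef_rot: [-0.002, 0.404, 0.915, -0.007]
force: [0.2, 0.2, -0.3]
finger_gap: 0.998
```

```bash
python3 - <<'E'
from h import *
st();a=plan([.45,.25,.40],down(30)); b=plan([.47,-.18,.33],panR()*FLIP,None,*a); plan([.47,-.18,.33],panR()*FLIP)
E
```

```text
t0.77 tcp [0.4084 0.387  0.3386] axes [[-0.673, 0.74, -0.003], [0.74, 0.673, -0.014], [-0.009, -0.012, -1.0]] F [ 0.2  0.2 -0.3] gap 0.998 q [ 0.71 -0.13  1.51 -0.    1.77 -0.02]
4 rows [-0.0335, -0.0129, -0.0152] [-0.2, 0.06, 3.07]
11 rows [-0.0398, -0.0079, -0.0026] [-0.8, 2.46, 3.2]
15 rows [-0.0375, -0.0093, -0.0083] [-0.83, 1.79, 3.14]
```

Emit:
play_rows(
  motion=[
    [-0.034,-0.013,-0.016,0,0,3,-1],
    [-0.034,-0.013,-0.016,0,0,3,-1],
    [-0.034,-0.013,-0.016,0,0,3,-1],
    [-0.034,-0.013,-0.016,0,0,3,-1],
    [-0.04,-0.008,-0.003,-0.8,2.5,3.2,-1],
    [-0.04,-0.008,-0.003,-0.8,2.5,3.2,-1],
    [-0.04,-0.008,-0.003,-0.8,2.5,3.2,-1],
    [-0.04,-0.008,-0.003,-0.8,2.5,3.2,-1],
  ],
)

```text
t: 1.43
tool_pos: [0.4889, 0.0802, 0.4117]
eef_rot: [-0.061, 0.596, 0.798, 0.064]
force: [0.7, 0.6, 0.5]
finger_gap: 0.998
```

```bash
python3 - <<'E'
from h import *
st();a=plan([.48,-.18,.32],panR()*FLIP);plan(panpt([0,0,.17]),panR()*FLIP,None,*a)
E
```

```text
t1.43 tcp [0.4889 0.0802 0.4117] axes [[-0.282, 0.944, 0.173], [0.959, 0.281, 0.029], [-0.021, 0.174, -0.985]] F [0.7 0.6 0.5] gap 0.998 q [ 0.01 -0.26  1.52  0.19  1.9  -0.22]
7 rows [-0.0393, -0.0061, 0.001] [-0.82, 2.5, 3.1]
5 rows [0.0033, 0.0239, 0.0278] [0.0, 0.0, 0.0]
```

Emit:
play_rows(
  motion=[
    [-0.039,-0.006,0.001,-0.8,2.5,3.1,-1],
    [-0.039,-0.006,0.001,-0.8,2.5,3.1,-1],
    [-0.039,-0.006,0.001,-0.8,2.5,3.1,-1],
    [-0.039,-0.006,0.001,-0.8,2.5,3.1,-1],
    [-0.039,-0.006,0.001,-0.8,2.5,3.1,-1],
    [-0.039,-0.006,0.001,-0.8,2.5,3.1,-1],
    [-0.039,-0.006,0.001,-0.8,2.5,3.1,-1],
  ],
)

```text
t: 2.02
tool_pos: [0.4763, -0.1911, 0.319]
eef_rot: [-0.163, 0.726, 0.641, 0.188]
force: [1.8, -0.4, -1.3]
finger_gap: 1.0
```

```bash
python3 - <<'E'
from h import *
st();a=plan(panpt([0,0,.17]),panR()*FLIP);plan(panpt([0,0,.053]),panR()*FLIP,None,*a)
E
```

```text
t2.02 tcp [ 0.4763 -0.1911  0.319 ] axes [[0.108, 0.869, 0.483], [0.992, -0.126, 0.004], [0.064, 0.479, -0.876]] F [ 1.8 -0.4 -1.3] gap 1.000 q [-0.67 -0.13  1.61  0.46  1.91 -0.44]
5 rows [0.0054, 0.0241, 0.029] [0.16, -0.18, -0.2]
3 rows [-0.0, 0.0, 0.039] [0.0, 0.0, 0.0]
```

Emit:
play_rows(
  motion=[
    [0.005,0.024,0.029,0.2,-0.2,-0.2,-1],
    [0.005,0.024,0.029,0.2,-0.2,-0.2,-1],
    [0.005,0.024,0.029,0.2,-0.2,-0.2,-1],
    [0.005,0.024,0.029,0.2,-0.2,-0.2,-1],
    [0.005,0.024,0.029,0,0,0,-1],
    [0,0,0,0,0,0,-1],
  ],
)

```text
t: 2.52
tool_pos: [0.6052, -0.1337, 0.1902]
eef_rot: [-0.164, 0.735, 0.633, 0.181]
force: [-0.5, 0.6, -1.0]
finger_gap: 0.998
```

```bash
python3 - <<'E'
from h import *
from cell import eyes
import cv2
s=st();c=eyes.camera("wrist");cv2.imwrite("pics/w1.png",c["img"][:,:,::-1]);print(np.round(c["mtx"],2).tolist(),np.round(c["hand_eye"],4).tolist())
plan(panpt([0,0,.053]),panR()*FLIP)
# project knob
H=np.array(c["hand_eye"])
def wp(P):
    pt=rot(s["eef_rot"]).inv().apply(np.array(P)-s["tool_pos"]); pc=H[:3,:3].T@(pt-H[:3,3]); d=pc*[1,-1,-1]
    th=np.arctan2(np.hypot(d[0],d[1]),d[2]); return (c["mtx"][0][0]*th*d[:2]/np.hypot(d[0],d[1])+np.array(c["mtx"])[:2,2]).round(1)
print("knob top",wp(panpt([0,0,.083])),"flange",[wp(panpt([a*.0705,b*.097,.0275])) for a in(1,-1) for b in (1,-1)])
E
```

```text
t2.52 tcp [ 0.6052 -0.1337  0.1902] axes [[0.134, 0.87, 0.474], [0.989, -0.145, -0.012], [0.058, 0.47, -0.881]] F [-0.5  0.6 -1. ] gap 0.998 q [-0.47  0.09  1.6   0.46  1.63 -0.33]
[[325.19, 0.0, 274.04], [0.0, 325.19, 214.63], [0.0, 0.0, 1.0]] [[-0.0007, 0.9568, 0.2908, 0.0737], [1.0, 0.0007, 0.0001, 0.0003], [-0.0001, 0.2908, -0.9568, -0.1415], [0.0, 0.0, 0.0, 1.0]]
3 rows [0.0083, -0.0003, 0.0387] [0.17, -0.09, -0.79]
knob top [270.6 188. ] flange [array([157.5, 103.6]), array([377.7,  93.4]), array([174.1, 252.8]), array([374.7, 244.2])]
```

View pics/w1.png

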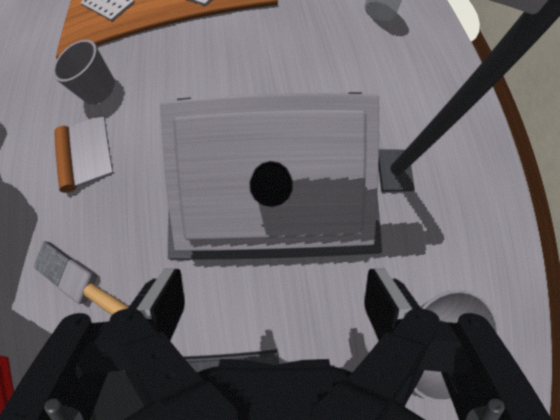

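The wrist view shows the steel lid with its black knob at (271,185), against a predicted (270.6,188), so the estimate holds. The red lid is elsewhere. I'm going in along the pan's z axis.

Emit:
play_rows(
  motion=[
    [0.009,0,0.038,0,0,-0.5,-1],
    [0.009,0,0.038,0,0,0,-1],
    [0.008,0,0.03,0,0,0,-1],
    [0.001,0,0.01,0,0,0,-1],
    [0,0,0,0,0,0,1],
    [0,0,0,0,0,0,1],
    [0,0,0,0,0,0,1],
    [0,0,0,0,0,0,1],
  ],
  newtons=90,
)

```text
t: 3.23
tool_pos: [0.6145, -0.0599, 0.1083]
eef_rot: [-0.159, 0.732, 0.637, 0.183]
force: [0.1, -0.4, -0.0]
finger_gap: 0.45
```

```bash
python3 - <<'E'
from h import *
s=st();print("tcp in pan",panR().inv().apply(s["tool_pos"]-PAN).round(4))
E
```

```text
t3.23 tcp [ 0.6145 -0.0599  0.1083] axes [[0.122, 0.874, 0.471], [0.99, -0.138, 0.0], [0.065, 0.466, -0.882]] F [ 0.1 -0.4 -0. ] gap 0.450 q [-0.36  0.1   1.72  0.48  1.45 -0.31]
tcp in pan [ 0.0017 -0.0019  0.0594]
```

Emit:
play_rows(
  motion=[
    [0.0,0,0.005,0,0,0,0],
    [0,0,0,0,0,0,1],
    [0,0,0,0,0,0,1],
    [0,0,0,0,0,0,1],
    [0,0,0,0,0,0,1],
  ],
  newtons=90,
)

```text
t: 3.65
tool_pos: [0.6157, -0.06, 0.1067]
eef_rot: [-0.157, 0.732, 0.636, 0.184]
force: [0.3, 1.6, -1.8]
finger_gap: 0.345
```

```bash
python3 - <<'E'
from h import *
s=st();print("tcp in pan",panR().inv().apply(s["tool_pos"]-PAN).round(4))
E
```

```text
t3.65 tcp [ 0.6157 -0.06    0.1067] axes [[0.122, 0.874, 0.47], [0.99, -0.141, 0.004], [0.07, 0.465, -0.883]] F [ 0.3  1.6 -1.8] gap 0.345 q [-0.36  0.1   1.72  0.48  1.45 -0.31]
tcp in pan [ 0.0011 -0.0031  0.058 ]
```

Emit:
play_rows(
  motion=[
    [0,0,-0.015,0,0,0,1],
    [0,0,-0.025,0,0,0,1],
    [0,0,-0.03,0,0,0,1],
    [0,0,-0.03,0,0,0,1],
    [0,0,-0.03,0,0,0,1],
    [0,0,-0.01,0,0,0,1],
  ],
)

```text
t: 4.15
tool_pos: [0.6036, -0.1278, 0.2333]
eef_rot: [-0.16, 0.733, 0.636, 0.181]
force: [-0.1, 0.2, -2.5]
finger_gap: 0.348
```

```bash
python3 - <<'E'
from h import *
s=st();print("tcp in pan",panR().inv().apply(s["tool_pos"]-PAN).round(4))
a=plan([.50,-.30,.27],down(-30)); b=plan([.47,-.345,.20],down(-91),None,*a)
E
```

```text
t4.15 tcp [ 0.6036 -0.1278  0.2333] axes [[0.124, 0.874, 0.469], [0.99, -0.139, -0.003], [0.062, 0.465, -0.883]] F [-0.1  0.2 -2.5] gap 0.348 q [-0.46  0.05  1.56  0.46  1.68 -0.3 ]
tcp in pan [-1.00e-04  1.90e-03  2.02e-01]
6 rows [-0.03, -0.0083, -0.0151] [-0.93, -4.6, 3.59]
9 rows [-0.0058, 0.0025, 0.0078] [-0.0, 0.0, 6.78]
```

Emit:
play_rows(
  motion=[
    [-0.03,-0.008,-0.015,-0.9,-4.6,3.6,1],
    [-0.03,-0.008,-0.015,-0.9,-4.6,3.6,1],
    [-0.03,-0.008,-0.015,-0.9,-4.6,3.6,1],
    [-0.03,-0.008,-0.015,-0.9,-4.6,3.6,1],
    [-0.03,-0.008,-0.015,-0.9,-4.6,3.6,1],
    [-0.03,-0.008,-0.015,-0.9,-4.6,3.6,1],
  ],
)

```text
t: 4.65
tool_pos: [0.4978, -0.3066, 0.2702]
eef_rot: [0.004, 0.87, 0.493, -0.008]
force: [-0.4, -0.6, -2.8]
finger_gap: 0.346
```

Emit:
play_rows(
  motion=[
    [-0.006,0.002,0.008,0,0,6.8,1],
    [-0.006,0.002,0.008,0,0,6.8,1],
    [-0.006,0.002,0.008,0,0,6.8,1],
    [-0.006,0.002,0.008,0,0,6.8,1],
    [-0.006,0.002,0.008,0,0,6.8,1],
    [-0.006,0.002,0.008,0,0,6.8,1],
    [-0.006,0.002,0.008,0,0,6.8,1],
    [-0.006,0.002,0.008,0,0,6.8,1],
  ],
)

```text
t: 5.32
tool_pos: [0.4642, -0.3507, 0.2076]
eef_rot: [0.012, 1.0, 0.018, -0.004]
force: [0.7, -0.4, -3.3]
finger_gap: 0.345
```

```bash
python3 - <<'E'
from h import *
from cell import eyes
import cv2
s=st();a=plan([.47,-.345,.15],down(-91)); b=plan([.47,-.345,.06],down(-91),None,*a)
c=eyes.camera("side");cv2.imwrite("pics/s2.png",c["img"][:,:,::-1])
E
```

```text
t5.32 tcp [ 0.4642 -0.3507  0.2076] axes [[0.999, 0.037, -0.009], [0.037, -0.999, 0.025], [-0.008, -0.025, -1.0]] F [ 0.7 -0.4 -3.3] gap 0.345 q [-0.68 -0.09  1.68 -0.02  1.53  0.86]
2 rows [0.0032, -0.0033, 0.0287] [0.71, 0.24, 1.55]
3 rows [-0.0, 0.0, 0.03] [0.0, 0.0, 0.0]
```

View pics/s2.png

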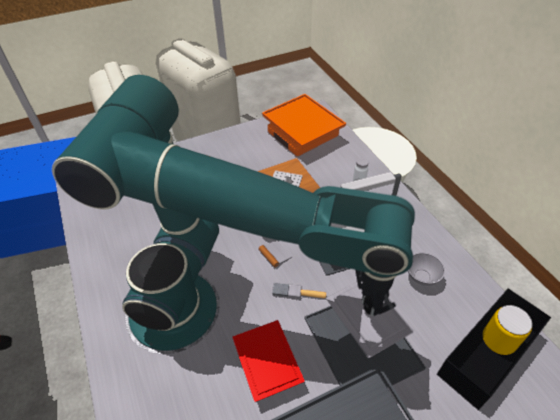

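Emit:
play_rows(
  motion=[
    [0.003,-0.003,0.03,0.7,0.2,1.5,1],
    [0.003,-0.003,0.03,0.7,0.2,0,1],
    [0,0,0.03,0,0,0,1],
    [0,0,0.03,0,0,0,1],
    [0,0,0.015,0,0,0,1],
    [0,0,0.008,0,0,0,1],
    [0,0,0,0,0,0,1],
  ],
)

```text
t: 5.95
tool_pos: [0.4684, -0.3443, 0.0564]
eef_rot: [-0.001, 1.0, 0.008, -0.001]
force: [-0.4, -0.2, -3.2]
finger_gap: 0.343
```

```bash
python3 - <<'E'
from h import *
s=st();a=plan([.47,-.345,.046],down(-91),1)
E
```

```text
t5.95 tcp [ 0.4684 -0.3443  0.0564] axes [[1.0, 0.016, -0.002], [0.016, -1.0, -0.002], [-0.002, 0.002, -1.0]] F [-0.4 -0.2 -3.2] gap 0.343 q [-0.68  0.02  1.83  0.    1.29  0.88]
1 rows [0.0016, 0.0007, 0.0104] [-0.13, 0.13, 1.94]
```

Emit:
play_rows(
  motion=[
    [0,0,0.004,0,0,0,1],
    [0,0,0.004,0,0,0,1],
    [0,0,0.003,0,0,0,1],
  ],
)

```text
t: 6.2
tool_pos: [0.4697, -0.3449, 0.0476]
eef_rot: [-0.0, 1.0, 0.01, 0.0]
force: [-0.6, -1.0, -1.9]
finger_gap: 0.342
```

Emit:
play_rows(
  motion=[
    [0,0,0.003,0,0,0,1],
    [0,0,0.002,0,0,0,1],
  ],
)

```text
t: 6.37
tool_pos: [0.4709, -0.3456, 0.0461]
eef_rot: [0.001, 1.0, 0.01, 0.002]
force: [-8.5, 6.8, 19.3]
finger_gap: 0.341
```

Emit:
play_rows(
  motion=[
    [0,0,0,0,0,0,-1],
    [0,0,0,0,0,0,-1],
    [0,0,0,0,0,0,-1],
    [0,0,0,0,0,0,-1],
    [0,0,0,0,0,0,-1],
    [0,0,-0.02,0,0,0,-1],
    [0,0,-0.04,0,0,0,-1],
    [0,0,-0.04,0,0,0,-1],
  ],
)

```text
t: 7.03
tool_pos: [0.4689, -0.3441, 0.1435]
eef_rot: [-0.001, 1.0, 0.011, -0.001]
force: [0.1, 0.7, 0.9]
finger_gap: 0.998
```

```bash
cat >>h.py <<'E'
def wcam():
    from cell import status,eyes
    s=status.sense();c=eyes.camera("wrist");H=np.array(c["hand_eye"]);K=np.array(c["mtx"])
    Rw=rot(s["eef_rot"]);p=s["tool_pos"]
    def wp(P):
        pt=Rw.inv().apply(np.atleast_2d(P)-p);pc=(pt-H[:3,3])@H[:3,:3];d=pc*[1,-1,-1]
        r=np.hypot(d[:,0],d[:,1])[:,None];return K[0,0]*np.arctan2(r,d[:,2:])*d[:,:2]/r+K[:2,2]
    return c["img"],wp,(Rw.as_quat(),p,H,K)
E
python3 - <<'E'
from h import *
import cv2
im,wp,_=wcam();st()
m=(im.max(2)<45).astype(np.uint8);n,l,S,C=cv2.connectedComponentsWithStats(m)
print("knob pred (top)",wp([.4705,-.3455,.069]).round(1)); 
for i in range(1,n):
    if 300<S[i,4]<9000: print(S[i],C[i].round(1))
cv2.imwrite("pics/w3.png",im[:,:,::-1])
E
```

```text
t7.08 tcp [ 0.4709 -0.3457  0.1527] axes [[1.0, 0.021, 0.005], [0.021, -1.0, 0.003], [0.005, -0.003, -1.0]] F [ 1.  -1.2  9.3] gap 0.999 q [-0.68 -0.05  1.74  0.    1.45  0.87]
knob pred (top) [[276.5 224.1]]
[ 443    0  117   65 6400] [504.1  28.4]
[ 255  197   43   46 1569] [276.1 220. ]
```

View pics/w3.png

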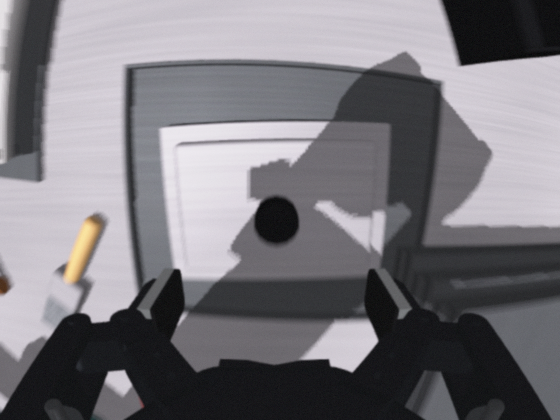

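```bash
python3 - <<'E'
from h import *
a=plan([.47,-.30,.33],down(-50)); plan(panpt([0.0,0.0,.17]),panR()*FLIP,None,*a)
E
```

```text
6 rows [0.0022, -0.0074, -0.0296] [0.05, -0.03, -6.46]
8 rows [0.0259, 0.0038, 0.0216] [1.34, 3.32, -5.39]
```

Emit:
play_rows(
  motion=[
    [0.002,-0.007,-0.03,0,0,-6.5,-1],
    [0.002,-0.007,-0.03,0,0,-6.5,-1],
    [0.002,-0.007,-0.03,0,0,-6.5,-1],
    [0.002,-0.007,-0.03,0,0,-6.5,-1],
    [0.002,-0.007,-0.03,0,0,-6.5,-1],
    [0.002,-0.007,-0.03,0,0,-6.5,-1],
  ],
)

```text
t: 7.58
tool_pos: [0.4675, -0.3009, 0.3372]
eef_rot: [0.001, 0.935, 0.355, 0.001]
force: [0.6, 0.1, -0.2]
finger_gap: 0.998
```

Emit:
play_rows(
  motion=[
    [0.026,0.004,0.022,1.3,3.3,-5.4,-1],
    [0.026,0.004,0.022,1.3,3.3,-5.4,-1],
    [0.026,0.004,0.022,1.3,3.3,-5.4,-1],
    [0.026,0.004,0.022,1.3,3.3,-5.4,-1],
    [0.026,0.004,0.022,1.3,3.3,-5.4,-1],
    [0.026,0.004,0.022,1.3,3.3,-5.4,-1],
    [0.026,0.004,0.022,1.3,3.3,-5.4,-1],
    [0,0,0,0,0,0,-1],
  ],
)

```text
t: 8.25
tool_pos: [0.5977, -0.1339, 0.2272]
eef_rot: [-0.137, 0.734, 0.644, 0.166]
force: [-0.3, 0.2, 0.3]
finger_gap: 0.999
```

```bash
cat >look.py <<'E'
from h import *
import cv2
def grid(im,x0,y0,x1,y1,k):
    c=cv2.resize(im[y0:y1,x0:x1,::-1],None,fx=k,fy=k,interpolation=cv2.INTER_CUBIC)
    for x in range((x0+9)//10*10,x1,10):
        cv2.line(c,((x-x0)*k,0),((x-x0)*k,5),(0,0,255),1)
        if x%20==0: cv2.putText(c,str(x),((x-x0)*k-8,18),0,.33,(0,0,255),1)
    for y in range((y0+9)//10*10,y1,10):
        cv2.line(c,(0,(y-y0)*k),(5,(y-y0)*k),(0,0,255),1)
        if y%20==0: cv2.putText(c,str(y),(6,(y-y0)*k+4),0,.33,(0,0,255),1)
    return c
E
python3 - <<'E'
from look import *
import pickle
st();im,wp,meta=wcam();pickle.dump((im,meta),open("w4.pkl","wb"))
c=[(a*.0615,b*.088) for a,b in((1,1),(1,-1),(-1,-1),(-1,1))]
print("floor",wp(panpt([[x,y,0] for x,y in c])).round(1).tolist());r=wp(panpt([[x,y,.026] for x,y in c]));print("rim",r.round(1).tolist())
x0,y0=(r.min(0)-18).astype(int);x1,y1=(r.max(0)+18).astype(int);print(x0,y0,x1,y1)
g=grid(im,max(x0,0),max(y0,0),x1,y1,3);print(g.shape);cv2.imwrite("pics/w4.png",g)
E
```

```text
t8.25 tcp [ 0.5977 -0.1339  0.2272] axes [[0.115, 0.9, 0.42], [0.991, -0.133, 0.013], [0.068, 0.415, -0.907]] F [-0.3  0.2  0.3] gap 0.999 q [-0.45  0.03  1.58  0.42  1.65 -0.32]
floor [[189.5, 115.3], [358.2, 111.8], [353.5, 221.3], [198.8, 225.7]]
rim [[183.5, 116.6], [365.5, 112.9], [359.5, 230.1], [194.2, 234.8]]
165 94 383 252
(474, 654, 3)
```

View pics/w4.png

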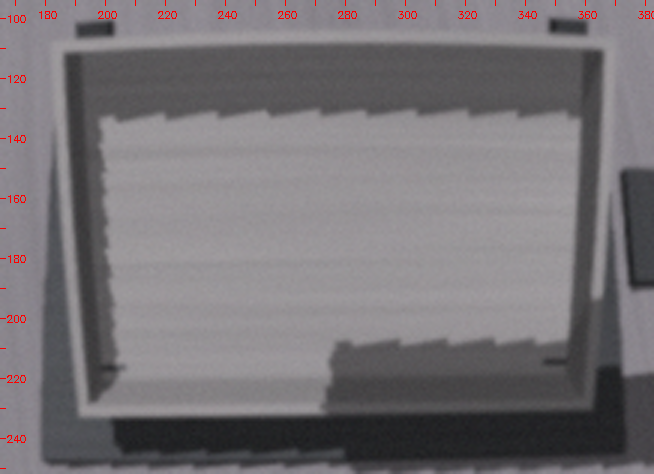

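```bash
python3 - <<'E'
from h import *
import pickle
im,(q,p,H,K)=pickle.load(open("w4.pkl","rb"));Rw=R.from_quat(q)
def wp(P):
    pt=Rw.inv().apply(P-p);pc=(pt-H[:3,3])@H[:3,:3];d=pc*[1,-1,-1];r=np.hypot(d[:,0],d[:,1])[:,None]
    return K[0,0]*np.arctan2(r,d[:,2:])*d[:,:2]/r+K[:2,2]
c=np.array([(a*.0615,b*.088,.026) for a,b in((1,1),(1,-1),(-1,-1),(-1,1))])
u=np.array([[186,111.5],[365,110],[361,227.5],[194.5,228]])
f=lambda v:(wp((R.from_euler('z',v[2])*R.from_euler('y',-28,degrees=True)).apply(c)+[v[0],v[1],.055])-u).ravel()
s=least_squares(f,[.615,-.033,1.466]);print(s.x,f(s.x).round(1))
Rn=(R.from_euler('z',s.x[2])*R.from_euler('y',-28,degrees=True));print("shift in pan",panR().inv().apply([s.x[0]-PAN[0],s.x[1]-PAN[1],0]))
# plate B plans
a=plan([.42,.0,.40],down(-20))
E
```

```text
[ 0.61709558 -0.02891101  1.45318538] [-0.4 -0.5  1.7 -0.3 -1.4 -0.8 -0.   1.3]
shift in pan [ 0.00418579 -0.00120814 -0.00222562]
8 rows [0.0164, -0.0256, -0.0182] [-0.23, -3.08, 1.51]
```

```bash
sed -i "s/1.4664/1.4585/; s/PAN=np.array(\[.6154,-.0335,.055\])/PAN=np.array([.6168,-.0298,.055])/" h.py; python3 - <<'E'
from h import *
s=st();R0=rot(s["eef_rot"])
a=plan([.47,-.14,.35],down(-10),5); b=plan([.51,.25,.33],down(40),11,*a); c=plan([.54,.342,.20],down(50),5,*b)
E
```

```text
t8.30 tcp [ 0.5973 -0.1357  0.2283] axes [[0.12, 0.901, 0.417], [0.99, -0.138, 0.013], [0.069, 0.411, -0.909]] F [ 0.2 -0.2  0.5] gap 1.000 q [-0.46  0.03  1.58  0.41  1.65 -0.31]
5 rows [0.0017, -0.0249, -0.0251] [0.06, -4.93, 0.44]
11 rows [0.0349, 0.0117, 0.0018] [0.0, -0.0, -4.55]
5 rows [0.0091, 0.0171, 0.026] [-0.0, -0.0, -2.0]
```

Emit:
play_rows(
  motion=[
    [0.002,-0.025,-0.03,0,-4.9,0.4,-1],
    [0.002,-0.025,-0.03,0,-4.9,0.4,-1],
    [0.002,-0.025,-0.03,0,-4.9,0.4,-1],
    [0.002,-0.025,-0.03,0,-4.9,0.4,-1],
    [0.002,-0.025,-0.03,0,-4.9,0.4,-1],
  ],
)

```text
t: 8.72
tool_pos: [0.4647, -0.1498, 0.3707]
eef_rot: [0.001, 0.771, 0.637, -0.007]
force: [0.4, -0.3, 0.5]
finger_gap: 1.002
```

Emit:
play_rows(
  motion=[
    [0.035,0.012,0,0,0,-4.5,-1],
    [0.035,0.012,0,0,0,-4.5,-1],
    [0.035,0.012,0,0,0,-4.5,-1],
    [0.035,0.012,0,0,0,-4.5,-1],
    [0.035,0.012,0,0,0,-4.5,-1],
    [0.035,0.012,0,0,0,-4.5,-1],
    [0.035,0.012,0,0,0,-4.5,-1],
    [0.035,0.012,0,0,0,-4.5,-1],
  ],
)

```text
t: 9.38
tool_pos: [0.5331, 0.1349, 0.3848]
eef_rot: [0.019, 0.537, 0.843, -0.007]
force: [1.5, 0.4, 0.3]
finger_gap: 0.998
```

```bash
python3 - <<'E'
from h import *
s=st();b=plan([.545,.32,.22],down(50))
E
```

```text
t9.38 tcp [0.5331 0.1349 0.3848] axes [[-0.422, 0.906, -0.04], [0.906, 0.423, 0.008], [0.024, -0.033, -0.999]] F [1.5 0.4 0.3] gap 0.998 q [ 0.22 -0.16  1.47 -0.04  1.82 -0.22]
7 rows [0.0212, 0.0169, 0.0231] [-0.01, 0.34, -3.57]
```

Emit:
play_rows(
  motion=[
    [0.021,0.017,0.023,0,0.3,-3.6,-1],
    [0.021,0.017,0.023,0,0.3,-3.6,-1],
    [0.021,0.017,0.023,0,0.3,-3.6,-1],
    [0.021,0.017,0.023,0,0.3,-3.6,-1],
    [0.021,0.017,0.023,0,0.3,-3.6,-1],
    [0.021,0.017,0.023,0,0.3,-3.6,-1],
    [0.021,0.017,0.023,0,0.3,-3.6,-1],
    [0,0,0,0,0,0,-1],
  ],
)

```text
t: 10.05
tool_pos: [0.548, 0.3291, 0.2222]
eef_rot: [0.01, 0.333, 0.943, 0.002]
force: [-0.5, 0.6, -0.6]
finger_gap: 1.005
```

```bash
cat >fitL.py <<'E'
from look import *
L=np.array([[-45,-45],[67,-45],[67,5],[5,5],[5,67],[-45,67]])/1e3
def fit(x0,out):
    im,wp,_=wcam();hsv=cv2.cvtColor(im,cv2.COLOR_RGB2HSV)
    m=((hsv[...,1]<60)&(hsv[...,2]>110)).astype(np.uint8);m=cv2.morphologyEx(m,cv2.MORPH_CLOSE,np.ones((7,7)))
    def poly(v,grow=0):
        P=R.from_euler('z',v[2]).apply(np.c_[L*(1+grow),np.full(6,-.014)])+[v[0],v[1],.032];return wp(P)
    roi=np.zeros(m.shape,np.uint8);cv2.fillPoly(roi,[poly(x0,.25).round().astype(np.int32)],1);roi=cv2.dilate(roi,np.ones((15,15)));t=cv2.GaussianBlur((m*roi).astype(np.float32),(0,0),1.5)
    def cost(v):
        k=np.zeros(m.shape,np.float32);cv2.fillPoly(k,[(poly(v)*16).round().astype(np.int32)],1,cv2.LINE_AA,4)
        return float(((cv2.GaussianBlur(k,(0,0),1.5)-t)**2).sum())
    from scipy.optimize import minimize
    x0=np.array(x0);s=minimize(cost,x0,method='Nelder-Mead',options=dict(initial_simplex=x0+np.vstack([np.zeros(3),np.diag([.006,.006,.08])]),xatol=1e-4,fatol=.1))
    print("L",s.x.round(4),np.degrees(s.x[2]).round(1),"cost",cost(x0),s.fun,"area",t.sum())
    v=im.copy()
    cv2.polylines(v,[poly(s.x).round().astype(np.int32)],True,(255,0,0),1)
    c=wp([s.x[0],s.x[1],.052])[0].astype(int);cv2.circle(v,tuple(int(i) for i in c),3,(0,255,0),1)
    p=poly(s.x);a=np.clip((p.min(0)-30).astype(int),0,None);b=(p.max(0)+30).astype(int)
    cv2.imwrite(out,grid(v,a[0],a[1],min(b[0],560),min(b[1],420),3)); return s.x
E
python3 - <<'E'
from fitL import *
st();x=fit([.5651,.342,2.443],"pics/a.png")
a=plan([x[0],x[1],.10],down(np.degrees(x[2])-90)); plan([x[0],x[1],.022],a[1],None,*a)
E
```

```text
t10.05 tcp [0.548  0.3291 0.2222] axes [[-0.778, 0.628, -0.019], [0.628, 0.778, 0.01], [0.021, -0.004, -1.0]] F [-0.5  0.6 -0.6] gap 1.005 q [ 0.51  0.03  1.55 -0.01  1.55 -0.39]
L [0.5656 0.3435 2.4451] 140.1 cost 208.32354736328125 134.43218994140625 area 7225.9995
4 rows [-0.0004, 0.0055, 0.0312] [0.17, 0.29, 0.21]
2 rows [-0.0, 0.0, 0.039] [0.0, 0.0, 0.0]
```

View pics/a.png

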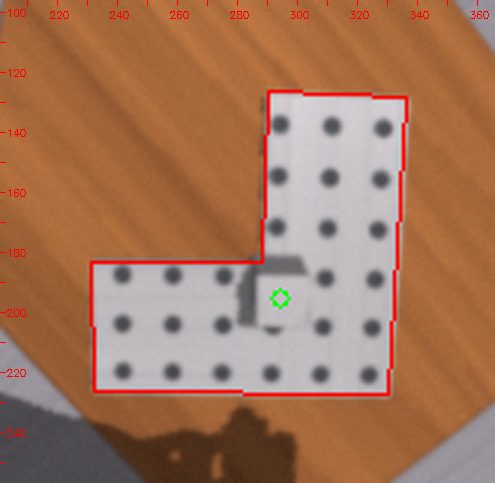

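Emit:
play_rows(
  motion=[
    [0,0.006,0.031,0.2,0.3,0.2,-1],
    [0,0.006,0.031,0.2,0.3,0.2,-1],
    [0,0.005,0.031,0.2,0.3,0.2,-1],
    [0,0.005,0.031,0.2,0.3,0.2,-1],
    [0,0,0.03,0,0,0,-1],
    [0,0,0.025,0,0,0,-1],
    [0,0,0.015,0,0,0,-1],
    [0,0,0,0,0,0,-1],
  ],
)

```text
t: 10.77
tool_pos: [0.5763, 0.3389, 0.0397]
eef_rot: [0.009, 0.351, 0.936, 0.006]
force: [-1.0, 0.0, -1.0]
finger_gap: 0.997
```

```bash
python3 - <<'E'
from h import *
st();a=plan([.5656,.3435,.022],down(50.1))
E
```

```text
t10.77 tcp [0.5763 0.3389 0.0397] axes [[-0.753, 0.657, -0.014], [0.657, 0.753, 0.017], [0.022, 0.004, -1.0]] F [-1.  0. -1.] gap 0.997 q [ 0.5   0.2   1.66 -0.01  1.25 -0.35]
1 rows [0.0113, -0.0039, 0.0175] [0.99, 0.8, -1.2]
```

Emit:
play_rows(
  motion=[
    [0.008,-0.004,0.004,1.0,0.8,-1.2,-1],
    [0.004,0,0.008,0,0,0,-1],
    [0,0,0.006,0,0,0,-1],
    [0,0,0,0,0,0,-1],
  ],
)

```text
t: 11.1
tool_pos: [0.567, 0.343, 0.0268]
eef_rot: [0.002, 0.342, 0.94, 0.002]
force: [-0.8, -0.4, -0.1]
finger_gap: 1.005
```

```bash
python3 - <<'E'
from h import *
st();a=plan([.5656,.3435,.022],down(50.1))
E
```

```text
t11.10 tcp [0.567  0.343  0.0268] axes [[-0.765, 0.644, -0.002], [0.644, 0.765, 0.005], [0.005, 0.002, -1.0]] F [-0.8 -0.4 -0.1] gap 1.005 q [ 0.51  0.21  1.68 -0.    1.25 -0.37]
1 rows [0.0013, -0.0005, 0.0048] [0.26, 0.13, -0.15]
```

Emit:
play_rows(
  motion=[
    [0.002,0,0.004,0.3,0,0,1],
    [0,0,0.001,0,0,0,1],
    [0,0,0,0,0,0,1],
    [0,0,0,0,0,0,1],
    [0,0,0,0,0,0,1],
    [0,0,0,0,0,0,1],
    [0,0,0,0,0,0,1],
  ],
  newtons=80,
)

```text
t: 11.68
tool_pos: [0.5666, 0.3454, 0.0247]
eef_rot: [0.003, 0.342, 0.94, 0.001]
force: [0.6, 0.0, -1.9]
finger_gap: 0.197
```

```bash
python3 - <<'E'
from h import *
s=st()
a=plan([.55,.33,.33],s and rot(s["eef_rot"]));b=plan([.47,-.14,.38],down(-10),None,*a)
E
```

```text
t11.68 tcp [0.5666 0.3454 0.0247] axes [[-0.765, 0.643, -0.004], [0.643, 0.765, 0.003], [0.005, -0.0, -1.0]] F [ 0.6  0.  -1.9] gap 0.197 q [ 0.51  0.22  1.67 -0.    1.25 -0.36]
8 rows [0.0002, -0.0027, -0.0382] [0.0, 0.0, 0.0]
12 rows [-0.0352, -0.0221, -0.0041] [0.02, 0.01, 5.0]
```

Emit:
play_rows(
  motion=[
    [0,0,-0.02,0,0,0,1],
    [0,-0.003,-0.04,0,0,0,1],
    [0,-0.003,-0.04,0,0,0,1],
    [0,-0.003,-0.04,0,0,0,1],
    [0,-0.003,-0.04,0,0,0,1],
    [0,-0.003,-0.04,0,0,0,1],
    [0,-0.003,-0.04,0,0,0,1],
    [0,-0.003,-0.04,0,0,0,1],
  ],
)

```text
t: 12.35
tool_pos: [0.548, 0.3272, 0.3232]
eef_rot: [-0.005, 0.342, 0.939, -0.008]
force: [1.2, 0.6, -2.0]
finger_gap: 0.196
```

Emit:
play_rows(
  motion=[
    [-0.035,-0.022,-0.008,0,0,5,1],
    [-0.035,-0.022,-0.008,0,0,5,1],
    [-0.035,-0.022,-0.008,0,0,5,1],
    [-0.035,-0.022,-0.008,0,0,5,1],
    [-0.035,-0.022,-0.008,0,0,5,1],
    [-0.035,-0.022,-0.008,0,0,5,1],
    [-0.035,-0.022,-0.008,0,0,5,1],
    [-0.035,-0.022,-0.008,0,0,5,1],
  ],
)

```text
t: 13.02
tool_pos: [0.5489, 0.0093, 0.3973]
eef_rot: [-0.001, 0.65, 0.76, -0.004]
force: [1.9, -0.2, -1.6]
finger_gap: 0.192
```

```bash
python3 - <<'E'
from h import *
s=st()
a=plan([.45,-.17,.36],panR()*FLIP);b=plan(panpt([-.011,-.0385,.11]),panR()*FLIP,None,*a)
E
```

```text
t13.02 tcp [0.5489 0.0093 0.3973] axes [[-0.154, 0.988, -0.005], [0.988, 0.154, -0.007], [-0.006, -0.006, -1.0]] F [ 1.9 -0.2 -1.6] gap 0.192 q [-0.03 -0.15  1.44 -0.01  1.86 -0.18]
6 rows [-0.0301, -0.018, 0.0001] [-0.68, 4.69, 2.48]
8 rows [-0.0018, 0.0236, 0.0292] [0.0, 0.0, 0.0]
```

Emit:
play_rows(
  motion=[
    [-0.03,-0.018,-0.003,-0.7,4.7,2.5,1],
    [-0.03,-0.018,-0.002,-0.7,4.7,2.5,1],
    [-0.03,-0.018,0,-0.7,4.7,2.5,1],
    [-0.03,-0.018,0,-0.7,4.7,2.5,1],
    [-0.03,-0.018,0,-0.7,4.7,2.5,1],
    [-0.03,-0.018,0,-0.7,4.7,2.5,1],
  ],
)

```text
t: 13.52
tool_pos: [0.4445, -0.1744, 0.3703]
eef_rot: [-0.159, 0.726, 0.641, 0.191]
force: [0.6, -0.3, -2.1]
finger_gap: 0.193
```

```bash
python3 - <<'E'
from h import *
s=st()
b=plan(panpt([-.011,-.0385,.13]),panR()*FLIP)
E
```

```text
t13.52 tcp [ 0.4445 -0.1744  0.3703] axes [[0.104, 0.871, 0.481], [0.992, -0.126, 0.013], [0.073, 0.475, -0.877]] F [ 0.6 -0.3 -2.1] gap 0.193 q [-0.68 -0.22  1.6   0.47  1.99 -0.42]
8 rows [-0.002, 0.0239, 0.0283] [0.13, -0.09, -0.05]
```

Emit:
play_rows(
  motion=[
    [-0.002,0.024,0.028,0.1,0,0,1],
    [-0.002,0.024,0.028,0.1,0,0,1],
    [-0.002,0.024,0.028,0.1,0,0,1],
    [-0.002,0.024,0.028,0.1,0,0,1],
    [-0.002,0.024,0.028,0.1,0,0,1],
    [-0.002,0.024,0.028,0,0,0,1],
    [-0.002,0.024,0.028,0,0,0,1],
    [0,0,0,0,0,0,1],
  ],
)

```text
t: 14.18
tool_pos: [0.6214, -0.1377, 0.1801]
eef_rot: [-0.161, 0.74, 0.625, 0.19]
force: [-0.4, -0.3, -3.6]
finger_gap: 0.194
```

```bash
cat >>h.py <<'E'
def rel(s): print("tcp in pan",panR().inv().apply(s["tool_pos"]-PAN).round(4))
E
python3 - <<'E'
from h import *
s=st();rel(s)
b=plan(panpt([-.011,-.0385,.06]),panR()*FLIP)
E
```

```text
t14.18 tcp [ 0.6214 -0.1377  0.1801] axes [[0.147, 0.864, 0.482], [0.986, -0.167, 0.0], [0.081, 0.476, -0.876]] F [-0.4 -0.3 -3.6] gap 0.194 q [-0.47  0.12  1.58  0.48  1.6  -0.33]
tcp in pan [-0.0354 -0.0166  0.1605]
3 rows [0.008, 0.0064, 0.0337] [0.51, -0.28, -0.94]
```

Emit:
play_rows(
  motion=[
    [0.02,0.015,0.005,0.5,-0.3,-1.0,1],
    [0.006,0.006,0.02,0.5,-0.3,-1.0,1],
    [0.004,0.002,0.03,0.4,-0.3,-0.8,1],
    [0,0,0.01,0,0,0,1],
    [0,0,0,0,0,0,1],
  ],
)

```text
t: 14.6
tool_pos: [0.6528, -0.082, 0.1307]
eef_rot: [-0.161, 0.723, 0.648, 0.178]
force: [0.0, -0.7, -1.8]
finger_gap: 0.194
```

```bash
python3 - <<'E'
from h import *
s=st();rel(s)
b=plan(panpt([-.011,-.0385,.06]),panR()*FLIP)
E
```

```text
t14.60 tcp [ 0.6528 -0.082   0.1307] axes [[0.097, 0.879, 0.467], [0.994, -0.109, -0.002], [0.049, 0.465, -0.884]] F [ 0.  -0.7 -1.8] gap 0.194 q [-0.36  0.18  1.59  0.47  1.51 -0.32]
tcp in pan [-0.0067 -0.0416  0.0893]
1 rows [-0.0042, -0.003, 0.0293] [-0.21, 0.16, 0.12]
```

Emit:
play_rows(
  motion=[
    [-0.004,-0.003,0.02,-0.2,0,0,1],
    [0,0,0.02,0,0,0,1],
    [0,0,0.002,0,0,0,1],
    [0,0,0,0,0,0,1],
  ],
)

```text
t: 14.93
tool_pos: [0.6503, -0.0668, 0.0921]
eef_rot: [-0.159, 0.723, 0.648, 0.18]
force: [0.0, 0.1, -1.3]
finger_gap: 0.196
```

```bash
python3 - <<'E'
from h import *
from look import grid
import cv2
from cell import eyes
s=st();rel(s)
b=plan(panpt([-.011,-.0385,.018]),panR()*FLIP)
im=eyes.camera("side")["img"];im2,wp,_=wcam()
a=grid(im,310,170,410,275,4);g=grid(im2,160,80,345,260,2);h=max(a.shape[0],g.shape[0])
f=lambda c:cv2.copyMakeBorder(c,0,h-c.shape[0],0,4,cv2.BORDER_CONSTANT)
o=np.hstack([f(a),f(g)]);print(o.shape);cv2.imwrite("pics/d.png",o)
E
```

```text
t14.93 tcp [ 0.6503 -0.0668  0.0921] axes [[0.096, 0.88, 0.466], [0.994, -0.11, 0.003], [0.054, 0.463, -0.885]] F [ 0.   0.1 -1.3] gap 0.196 q [-0.34  0.19  1.64  0.48  1.44 -0.33]
tcp in pan [-0.0117 -0.0374  0.0483]
1 rows [0.0009, 0.001, 0.0303] [0.08, 0.23, 0.17]
(420, 778, 3)
```

View pics/d.png

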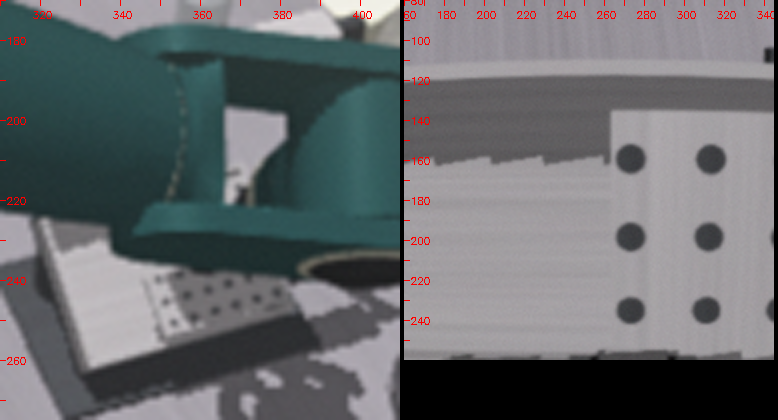

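```bash
python3 - <<'E'
from h import *
s=st()
im,wp,_=wcam()
for x in(.0575,.0615,.0655): print(x,wp(panpt([[x,.04,.026],[x,-.02,.026],[x,-.06,.026]])).round(1).tolist())
t=rot(s["eef_rot"]); c=s["tool_pos"]-t.apply([.0005,0,0])
# plate: c is TCP -7.3mm along -z tool ; plate x=tool x, y=-tool y ; top face at -14mm from c
P=lambda x,y: c+t.apply([x,-y,-.0073+.014])
print("plate end",wp([P(.067,5e-3),P(.067,-.03)]).round(1).tolist())
E
```

```text
t15.03 tcp [ 0.6507 -0.0671  0.0929] axes [[0.096, 0.88, 0.466], [0.994, -0.111, 0.004], [0.055, 0.463, -0.885]] F [ 0.5  0.9 -2.2] gap 0.196 q [-0.35  0.19  1.64  0.48  1.44 -0.33]
0.0575 [[128.1, 133.0], [238.1, 127.8], [317.7, 128.1]]
0.0615 [[127.7, 125.7], [238.0, 119.9], [317.9, 120.3]]
0.0655 [[127.4, 118.3], [237.9, 112.0], [318.0, 112.4]]
plate end [[262.2, 134.5], [338.8, 135.4]]
```

Emit:
play_rows(
  motion=[
    [0.003,0.001,0.012,0,0.2,0.2,1],
    [0.001,0,0.012,0,0,0,1],
    [0,0,0.004,0,0,0,1],
    [0,0,0,0,0,0,1],
  ],
)

```text
t: 15.42
tool_pos: [0.6553, -0.0509, 0.0711]
eef_rot: [-0.158, 0.724, 0.646, 0.182]
force: [0.2, -0.4, -1.3]
finger_gap: 0.194
```

```bash
python3 - <<'E'
from h import *
s=st();rel(s)
b=plan(panpt([-.009,-.0385,.0127]),panR()*FLIP)
E
```

```text
t15.42 tcp [ 0.6553 -0.0509  0.0711] axes [[0.099, 0.878, 0.468], [0.993, -0.116, 0.007], [0.06, 0.465, -0.884]] F [ 0.2 -0.4 -1.3] gap 0.194 q [-0.32  0.21  1.66  0.49  1.4  -0.32]
tcp in pan [-0.0071 -0.0406  0.022 ]
1 rows [-0.0019, -0.0022, 0.0093] [0.43, 0.07, -0.01]
```

Inside the walls with no contact. Seat it gently.

Emit:
play_rows(
  motion=[
    [-0.001,-0.002,0.005,0.4,0,0,1],
    [0,0,0.003,0,0,0,1],
    [0,0,0.002,0,0,0,1],
  ],
)

```text
t: 15.67
tool_pos: [0.6537, -0.0465, 0.0615]
eef_rot: [-0.161, 0.723, 0.647, 0.18]
force: [-19.0, -17.7, 32.7]
finger_gap: 0.196
```

```bash
python3 - <<'E'
from h import *
s=st();rel(s)
b=plan(panpt([-.009,-.0385,.0127]),panR()*FLIP)
E
```

```text
t15.67 tcp [ 0.6537 -0.0465  0.0615] axes [[0.099, 0.878, 0.468], [0.994, -0.111, -0.0], [0.052, 0.465, -0.884]] F [-19.  -17.7  32.7] gap 0.196 q [-0.32  0.22  1.67  0.49  1.39 -0.33]
tcp in pan [-0.0079 -0.0386  0.0115]
1 rows [-0.0011, -0.0001, -0.0012] [-0.02, 0.07, 0.03]
```

Emit:
play_rows(
  motion=[
    [0,0,-0.001,0,0,0,1],
    [0,0,0,0,0,0,0.2],
    [0,0,0,0,0,0,0.2],
    [0,0,0,0,0,0,0.2],
  ],
)

```text
t: 16.0
tool_pos: [0.6542, -0.0471, 0.0631]
eef_rot: [-0.16, 0.723, 0.647, 0.18]
force: [-0.6, -0.0, 0.1]
finger_gap: 0.399
```

```bash
python3 - <<'E'
from h import *
s=st();rel(s)
E
```

```text
t16.00 tcp [ 0.6542 -0.0471  0.0631] axes [[0.098, 0.878, 0.468], [0.994, -0.112, 0.001], [0.053, 0.465, -0.884]] F [-0.6 -0.   0.1] gap 0.399 q [-0.32  0.22  1.67  0.49  1.39 -0.33]
tcp in pan [-0.0076 -0.0391  0.0132]
```

Released. I'm retreating along the pan's z axis and checking with the wrist camera.

Emit:
play_rows(
  motion=[
    [0,0,-0.015,0,0,0,0.2],
    [0,0,-0.035,0,0,0,0.2],
    [0,0,-0.035,0,0,0,-1],
    [0,0,-0.035,0,0,0,-1],
    [0,0,0,0,0,0,-1],
  ],
)

```text
t: 16.42
tool_pos: [0.6462, -0.1054, 0.1754]
eef_rot: [-0.162, 0.723, 0.647, 0.179]
force: [0.4, -0.9, 2.0]
finger_gap: 0.812
```

```bash
python3 - <<'E'
from look import *
import pickle
s=st();rel(s);im,wp,meta=wcam();pickle.dump((im,meta),open("w5.pkl","wb"))
c=[(a*.0615,b*.088) for a,b in((1,1),(1,-1),(-1,-1),(-1,1))]
r=wp(panpt([[x,y,.026] for x,y in c]));print("rim",r.round(1).tolist())
L=np.array([[-45,-45],[67,-45],[67,5],[5,5],[5,67],[-45,67]])/1e3
for dx in(-.0075,-.0152): print(dx,wp(panpt(np.c_[L+[dx,-.039],np.full(6,.006)])).round(1).tolist())
x0,y0=np.clip((r.min(0)-12).astype(int),0,None);x1,y1=np.minimum((r.max(0)+12).astype(int),[560,420]);k=2 if (x1-x0)*3>800 or (y1-y0)*3>600 else 3
g=grid(im,x0,y0,x1,y1,k);print(g.shape);cv2.imwrite("pics/w5.png",g)
print([ (n,*p) for n,p in (("a",0),)] if 0 else "");a=plan([.47,-.14,.36],down(-10)); b=plan([.40,.15,.33],down(20),None,*a); c=plan([.37,.345,.22],down(43),None,*b)
E
```

```text
t16.42 tcp [ 0.6462 -0.1054  0.1754] axes [[0.098, 0.878, 0.468], [0.994, -0.11, -0.002], [0.05, 0.466, -0.884]] F [ 0.4 -0.9  2. ] gap 0.812 q [-0.4   0.15  1.55  0.46  1.59 -0.32]
tcp in pan [-0.0069 -0.0377  0.14  ]
rim [[123.8, 131.5], [338.2, 126.4], [331.0, 269.3], [138.9, 266.3]]
-0.0075 [[324.0, 251.1], [329.0, 127.9], [269.8, 127.1], [269.9, 198.6], [200.2, 198.8], [203.9, 250.6]]
-0.0152 [[323.5, 258.6], [328.8, 136.9], [269.8, 136.1], [269.9, 207.1], [200.8, 207.1], [204.6, 258.1]]
(501, 717, 3)

7 rows [-0.0008, -0.0244, -0.0282] [-0.16, -3.99, 0.51]
8 rows [0.0371, -0.0068, 0.0037] [0.0, -0.0, -3.75]
6 rows [0.0309, 0.0118, 0.0183] [0.0, -0.0, -3.83]
```

View pics/w5.png

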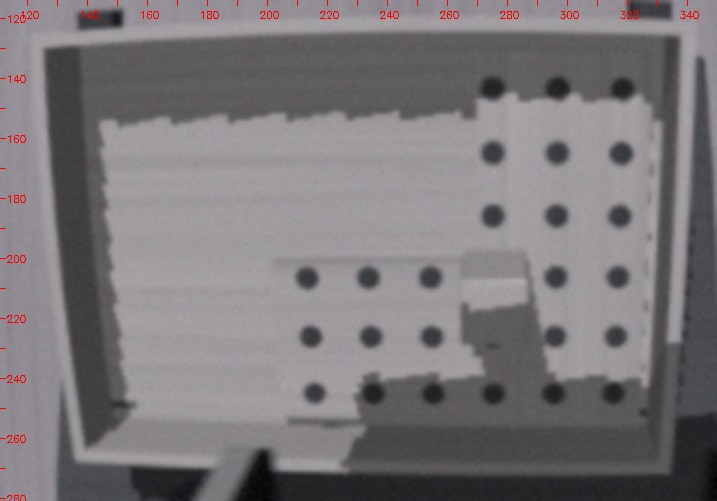

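The wrist view shows plate A in the pan with its post at (275,205). Its left end is at x=202 and its inner edge at y=199, matching the unslid prediction, and it lies flat. Plate B is next.

Emit:
play_rows(
  motion=[
    [-0.001,-0.024,-0.03,0,-4,0.5,-1],
    [-0.001,-0.024,-0.03,0,-4,0.5,-1],
    [-0.001,-0.024,-0.03,0,-4,0.5,-1],
    [-0.001,-0.024,-0.03,0,-4,0.5,-1],
    [-0.001,-0.024,-0.03,0,-4,0.5,-1],
    [-0.001,-0.024,-0.03,0,-4,0.5,-1],
    [-0.001,-0.024,-0.03,0,-4,0.5,-1],
  ],
)

```text
t: 17.05
tool_pos: [0.4672, -0.1483, 0.371]
eef_rot: [-0.008, 0.767, 0.641, -0.018]
force: [1.2, -0.3, 0.1]
finger_gap: 1.001
```

Emit:
play_rows(
  motion=[
    [0.037,-0.007,0,0,0,-3.8,-1],
    [0.037,-0.007,0,0,0,-3.8,-1],
    [0.037,-0.007,0,0,0,-3.8,-1],
    [0.037,-0.007,0,0,0,-3.8,-1],
    [0.037,-0.007,0,0,0,-3.8,-1],
    [0.037,-0.007,0,0,0,-3.8,-1],
    [0.037,-0.007,0,0,0,-3.8,-1],
    [0.037,-0.007,0,0,0,-3.8,-1],
  ],
)

```text
t: 17.72
tool_pos: [0.3873, 0.1477, 0.3763]
eef_rot: [-0.006, 0.567, 0.823, -0.016]
force: [0.6, 0.2, -0.6]
finger_gap: 1.001
```

```bash
python3 - <<'E'
from h import *
s=st();c=plan([.385,.345,.22],down(43))
E
```

```text
t17.72 tcp [0.3873 0.1477 0.3763] axes [[-0.356, 0.934, -0.009], [0.934, 0.356, -0.032], [-0.027, -0.02, -0.999]] F [ 0.6  0.2 -0.6] gap 1.001 q [ 0.31 -0.43  1.69 -0.01  1.91 -0.06]
7 rows [0.0247, 0.0145, 0.022] [-0.28, 0.02, -3.16]
```

Emit:
play_rows(
  motion=[
    [0.025,0.014,0.02,-0.3,0,-3.2,-1],
    [0.025,0.014,0.02,-0.3,0,-3.2,-1],
    [0.025,0.014,0.02,-0.3,0,-3.2,-1],
    [0.025,0.014,0.02,-0.3,0,-3.2,-1],
    [0.025,0.014,0.02,-0.3,0,-3.2,-1],
    [0.025,0.014,0.02,-0.3,0,-3.2,-1],
    [0.025,0.014,0.02,-0.3,0,-3.2,-1],
    [0,0,0,0,0,0,-1],
  ],
)

```text
t: 18.38
tool_pos: [0.3708, 0.3592, 0.2285]
eef_rot: [0.003, 0.382, 0.924, 0.003]
force: [0.2, -0.8, -1.0]
finger_gap: 0.999
```

```bash
python3 - <<'E'
from fitL import *
st();x=fit([.3887,.3608,-.812],"pics/b.png")
a=plan([x[0],x[1],.06],down(np.degrees(x[2])+90))
E
```

```text
t18.38 tcp [0.3708 0.3592 0.2285] axes [[-0.708, 0.706, -0.004], [0.706, 0.708, 0.008], [0.008, 0.003, -1.0]] F [ 0.2 -0.8 -1. ] gap 0.999 q [ 0.72 -0.24  1.78 -0.    1.59 -0.06]
L [ 0.3889  0.3628 -0.8273] -47.4 cost 376.94952392578125 290.89617919921875 area 6877.0
5 rows [-0.0016, 0.003, 0.0341] [0.1, 0.05, 0.47]
```

Emit:
play_rows(
  motion=[
    [0,0.004,0.034,0,0,0.4,-1],
    [0,0.004,0.034,0,0,0.4,-1],
    [0,0.003,0.034,0,0,0.4,-1],
    [0,0.003,0.034,0,0,0.4,-1],
    [0,0,0.03,0,0,0,-1],
    [0,0,0,0,0,0,-1],
  ],
)

```text
t: 18.93
tool_pos: [0.3858, 0.3671, 0.0648]
eef_rot: [0.006, 0.399, 0.917, 0.006]
force: [-1.4, -0.0, -0.8]
finger_gap: 0.999
```

```bash
python3 - <<'E'
from h import *
st();a=plan([.3889,.362,.0245],down(43))
E
```

```text
t18.93 tcp [0.3858 0.3671 0.0648] axes [[-0.682, 0.732, -0.006], [0.731, 0.682, 0.017], [0.016, 0.007, -1.0]] F [-1.4 -0.  -0.8] gap 0.999 q [ 0.72 -0.11  1.94 -0.01  1.29 -0.03]
2 rows [-0.0029, -0.0009, 0.0202] [0.47, 0.17, -0.01]
```

Emit:
play_rows(
  motion=[
    [-0.005,-0.001,0.014,0.5,0.2,0,-1],
    [0,0,0.014,0.4,0.2,0,-1],
    [0,0,0.006,0,0,0,-1],
    [0,0,0,0,0,0,-1],
  ],
)

```text
t: 19.27
tool_pos: [0.3915, 0.3623, 0.0334]
eef_rot: [0.0, 0.4, 0.916, 0.002]
force: [-0.1, 0.2, -0.2]
finger_gap: 0.998
```

```bash
python3 - <<'E'
from h import *
st();a=plan([.3889,.362,.0245],down(43))
E
```

```text
t19.27 tcp [0.3915 0.3623 0.0334] axes [[-0.68, 0.734, 0.002], [0.734, 0.68, 0.004], [0.002, 0.004, -1.0]] F [-0.1  0.2 -0.2] gap 0.998 q [ 0.7  -0.07  1.96  0.    1.25 -0.05]
1 rows [0.0016, -0.0021, 0.0089] [0.2, -0.09, -0.19]
```

Emit:
play_rows(
  motion=[
    [0.002,-0.002,0.006,0.2,0,-0.2,-1],
    [0,0,0.003,0,0,0,1],
    [0,0,0,0,0,0,1],
    [0,0,0,0,0,0,1],
    [0,0,0,0,0,0,1],
    [0,0,0,0,0,0,1],
    [0,0,0,0,0,0,1],
    [0,0,0,0,0,0,1],
  ],
  newtons=80,
)

```text
t: 19.93
tool_pos: [0.3901, 0.3641, 0.0283]
eef_rot: [0.001, 0.398, 0.917, 0.003]
force: [-0.3, -0.4, -2.2]
finger_gap: 0.189
```

```bash
python3 - <<'E'
from h import *
s=st();t=rot(s["eef_rot"])
for v in ([.3889,.3628],[.3885,.3605]): print("c in tool",t.inv().apply(np.r_[v,.032]-s["tool_pos"]).round(4))
a=plan([.39,.345,.33],t);b=plan([.45,.0,.39],down(-0),None,*a)
E
```

```text
t19.93 tcp [0.3901 0.3641 0.0283] axes [[-0.683, 0.731, 0.001], [0.731, 0.683, 0.006], [0.003, 0.005, -1.0]] F [-0.3 -0.4 -2.2] gap 0.189 q [ 0.7  -0.06  1.96  0.    1.23 -0.05]
c in tool [-0.0002 -0.0017 -0.0037]
c in tool [-0.0016 -0.0036 -0.0037]
8 rows [-0.0017, -0.0014, -0.0377] [0.0, 0.0, 0.0]
9 rows [-0.0386, -0.0096, -0.0067] [0.03, -0.02, 4.78]
```

Emit:
play_rows(
  motion=[
    [0,0,-0.02,0,0,0,1],
    [-0.002,-0.001,-0.04,0,0,0,1],
    [-0.002,-0.001,-0.04,0,0,0,1],
    [-0.002,-0.001,-0.04,0,0,0,1],
    [-0.002,-0.001,-0.04,0,0,0,1],
    [-0.002,-0.001,-0.04,0,0,0,1],
    [-0.002,-0.001,-0.04,0,0,0,1],
    [-0.002,-0.001,-0.04,0,0,0,1],
  ],
)

```text
t: 20.6
tool_pos: [0.3903, 0.3448, 0.3296]
eef_rot: [-0.003, 0.398, 0.917, -0.005]
force: [1.3, 0.1, -1.1]
finger_gap: 0.194
```

Emit:
play_rows(
  motion=[
    [-0.039,-0.01,-0.01,0,0,4.8,1],
    [-0.039,-0.01,-0.01,0,0,4.8,1],
    [-0.039,-0.01,-0.01,0,0,4.8,1],
    [-0.039,-0.01,-0.01,0,0,4.8,1],
    [-0.039,-0.01,-0.01,0,0,4.8,1],
    [-0.039,-0.01,-0.01,0,0,4.8,1],
    [-0.039,-0.01,-0.01,0,0,4.8,1],
    [-0.039,-0.01,-0.01,0,0,4.8,1],
  ],
)

```text
t: 21.27
tool_pos: [0.4543, 0.0369, 0.4191]
eef_rot: [-0.001, 0.683, 0.73, -0.001]
force: [1.4, -0.7, -1.4]
finger_gap: 0.19
```

```bash
python3 - <<'E'
from h import *
s=st()
a=plan([.42,-.16,.36],panR()*FLIP);b=plan(panpt([.012,.0385,.13]),panR()*FLIP,None,*a)
E
```

```text
t21.27 tcp [0.4543 0.0369 0.4191] axes [[-0.066, 0.998, 0.0], [0.998, 0.066, -0.003], [-0.003, -0.0, -1.0]] F [ 1.4 -0.7 -1.4] gap 0.190 q [ 0.03 -0.34  1.56  0.    1.93 -0.04]
6 rows [-0.0345, -0.0056, 0.003] [-0.44, 4.66, 1.66]
7 rows [0.0004, 0.0204, 0.0301] [0.0, 0.0, 0.0]
```

Emit:
play_rows(
  motion=[
    [-0.034,-0.006,0.002,-0.4,4.7,1.7,1],
    [-0.034,-0.006,0.002,-0.4,4.7,1.7,1],
    [-0.034,-0.006,0.002,-0.4,4.7,1.7,1],
    [-0.034,-0.006,0.002,-0.4,4.7,1.7,1],
    [-0.034,-0.006,0.002,-0.4,4.7,1.7,1],
    [-0.034,-0.006,0.002,-0.4,4.7,1.7,1],
  ],
)

```text
t: 21.77
tool_pos: [0.4203, -0.1436, 0.3806]
eef_rot: [-0.145, 0.723, 0.654, 0.168]
force: [2.1, 0.1, -1.7]
finger_gap: 0.196
```

```bash
python3 - <<'E'
from h import *
s=st();rel(s)
b=plan(panpt([.012,.0385,.13]),panR()*FLIP)
E
```

```text
t21.77 tcp [ 0.4203 -0.1436  0.3806] axes [[0.088, 0.897, 0.433], [0.995, -0.103, 0.01], [0.053, 0.43, -0.901]] F [ 2.1  0.1 -1.7] gap 0.196 q [-0.64 -0.3   1.64  0.43  2.   -0.39]
tcp in pan [0.0335 0.1825 0.351 ]
7 rows [-0.0025, 0.0205, 0.0317] [0.03, 0.34, 0.11]
```

Emit:
play_rows(
  motion=[
    [-0.002,0.02,0.03,0,0.4,0,1],
    [-0.002,0.02,0.03,0,0.4,0,1],
    [-0.002,0.02,0.03,0,0.4,0,1],
    [-0.002,0.02,0.03,0,0.4,0,1],
    [-0.002,0.02,0.03,0,0.4,0,1],
    [0,0,0,0,0,0,1],
  ],
)

```text
t: 22.27
tool_pos: [0.5255, -0.1161, 0.2322]
eef_rot: [-0.157, 0.733, 0.635, 0.184]
force: [0.4, 0.2, -3.7]
finger_gap: 0.193
```

```bash
python3 - <<'E'
from h import *
s=st();rel(s)
b=plan(panpt([.012,.0385,.10]),panR()*FLIP)
E
```

```text
t22.27 tcp [ 0.5255 -0.1161  0.2322] axes [[0.125, 0.874, 0.469], [0.99, -0.144, 0.004], [0.071, 0.464, -0.883]] F [ 0.4  0.2 -3.7] gap 0.193 q [-0.51 -0.12  1.73  0.46  1.7  -0.34]
tcp in pan [-0.0015  0.081   0.2015]
3 rows [0.0048, 0.0137, 0.034] [0.36, 0.01, -0.5]
```

Emit:
play_rows(
  motion=[
    [0.01,0.014,0.02,0.4,0,-0.5,1],
    [0.006,0.014,0.034,0.4,0,-0.5,1],
    [0.004,0.013,0.034,0.3,0,-0.5,1],
    [0,0,0.01,0,0,0,1],
    [0,0,0,0,0,0,1],
  ],
)

```text
t: 22.68
tool_pos: [0.5762, -0.0567, 0.1522]
eef_rot: [-0.161, 0.723, 0.647, 0.179]
force: [-0.7, -0.3, -1.5]
finger_gap: 0.191
```

```bash
python3 - <<'E'
from h import *
s=st();rel(s)
b=plan(panpt([.012,.0385,.055]),panR()*FLIP)
E
```

```text
t22.68 tcp [ 0.5762 -0.0567  0.1522] axes [[0.098, 0.878, 0.468], [0.994, -0.11, -0.001], [0.05, 0.465, -0.884]] F [-0.7 -0.3 -1.5] gap 0.191 q [-0.37 -0.01  1.76  0.47  1.54 -0.31]
tcp in pan [0.018  0.0374 0.1006]
2 rows [-0.003, -0.0005, 0.0228] [-0.06, 0.05, 0.02]
```

Emit:
play_rows(
  motion=[
    [-0.004,0.001,0.02,0,0,0,1],
    [-0.002,0,0.02,0,0,0,1],
    [0,0,0.003,0,0,0,1],
    [0,0,0,0,0,0,1],
  ],
)

```text
t: 23.02
tool_pos: [0.5789, -0.0437, 0.1151]
eef_rot: [-0.159, 0.723, 0.648, 0.18]
force: [-0.2, -0.3, -0.6]
finger_gap: 0.192
```

```bash
python3 - <<'E'
from look import *
s=st();rel(s)
b=plan(panpt([.013,.0385,.03]),panR()*FLIP)
im,wp,_=wcam();r=wp(panpt([[x,y,.026] for x in(.0615,-.0615) for y in (.088,-.088)]));print(r.round(1).tolist())
t=rot(s["eef_rot"]);c=s["tool_pos"]+t.apply([-.0008,0,0]);L=np.array([[-45,-45],[67,-45],[67,5],[5,5],[5,67],[-45,67]])/1e3
print("B",wp(c+t.apply(np.c_[-L[:,0],L[:,1],np.full(6,-.0037+.014)])).round(1).tolist())
a,d=np.clip((r.min(0)-25).astype(int),0,None),np.minimum((r.max(0)+12).astype(int),[560,420]);g=grid(im,a[0],a[1],d[0],d[1],2);print(g.shape);cv2.imwrite("pics/e.png",g)
E
```

```text
t23.02 tcp [ 0.5789 -0.0437  0.1151] axes [[0.097, 0.879, 0.467], [0.994, -0.11, 0.002], [0.054, 0.464, -0.884]] F [-0.2 -0.3 -0.6] gap 0.192 q [-0.35  0.01  1.79  0.47  1.47 -0.32]
tcp in pan [0.0122 0.0361 0.0616]
1 rows [0.0009, -0.0024, 0.0316] [0.08, 0.19, 0.15]
[[181.3, 164.3], [471.8, 169.9], [199.5, 341.8], [438.0, 333.3]]
B [[181.2, 182.0], [201.8, 360.3], [281.7, 362.6], [283.0, 275.5], [395.4, 272.6], [406.6, 182.8]]
(428, 654, 3)
```

View pics/e.png

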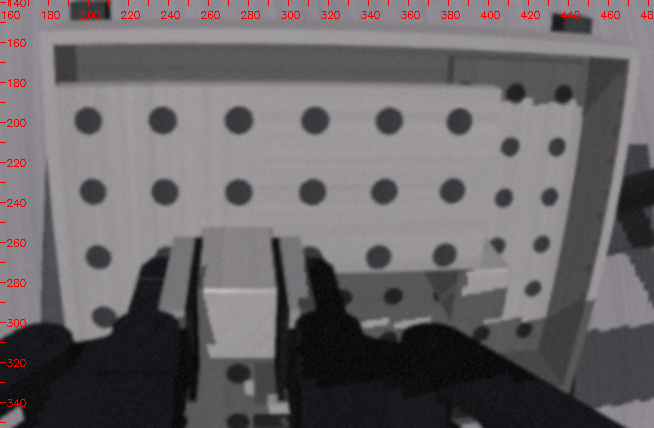

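B's outline matches the prediction (corner at (183,181), arm end at x=406). The pan rim is about 1.5 mm uphill of my model, which still leaves about 5 mm of clearance on every side. Lowering.

Emit:
play_rows(
  motion=[
    [0.001,-0.002,0.014,0,0.2,0.2,1],
    [0.001,0,0.014,0,0,0,1],
    [0,0,0.003,0,0,0,1],
    [0,0,0,0,0,0,1],
  ],
)

```text
t: 23.4
tool_pos: [0.5799, -0.0281, 0.0911]
eef_rot: [-0.158, 0.724, 0.646, 0.183]
force: [0.1, -0.0, -1.5]
finger_gap: 0.189
```

```bash
python3 - <<'E'
from h import *
s=st();rel(s)
b=plan(panpt([.013,.0385,.0163]),panR()*FLIP)
E
```

```text
t23.40 tcp [ 0.5799 -0.0281  0.0911] axes [[0.099, 0.878, 0.469], [0.993, -0.116, 0.006], [0.06, 0.465, -0.883]] F [ 0.1 -0.  -1.5] gap 0.189 q [-0.33  0.03  1.83  0.48  1.41 -0.32]
tcp in pan [0.0148 0.0369 0.033 ]
1 rows [-0.0018, -0.0018, 0.0167] [0.43, 0.04, -0.02]
```

Emit:
play_rows(
  motion=[
    [-0.002,-0.002,0.007,0.4,0,0,1],
    [0,0,0.005,0,0,0,1],
    [0,0,0.001,0,0,0,1],
    [0,0,0,0,0,0,1],
  ],
)

```text
t: 23.73
tool_pos: [0.5783, -0.0231, 0.0776]
eef_rot: [-0.161, 0.724, 0.647, 0.18]
force: [0.9, -0.0, -2.3]
finger_gap: 0.189
```

```bash
python3 - <<'E'
from h import *
s=st();rel(s)
b=plan(panpt([.013,.0385,.0163]),panR()*FLIP)
E
```

```text
t23.73 tcp [ 0.5783 -0.0231  0.0776] axes [[0.099, 0.878, 0.469], [0.994, -0.112, -0.0], [0.052, 0.466, -0.883]] F [ 0.9 -0.  -2.3] gap 0.189 q [-0.32  0.04  1.84  0.48  1.4  -0.32]
tcp in pan [0.0127 0.039  0.0188]
1 rows [0.0003, 0.0005, 0.0025] [-0.03, 0.04, -0.0]
```

Emit:
play_rows(
  motion=[
    [0,0,0.002,0,0,0,1],
    [0,0,0.001,0,0,0,1],
    [0,0,0.001,0,0,0,1],
  ],
)

```text
t: 23.98
tool_pos: [0.5788, -0.0213, 0.0742]
eef_rot: [-0.161, 0.724, 0.647, 0.18]
force: [-7.5, -8.1, 11.8]
finger_gap: 0.195
```

```bash
python3 - <<'E'
from h import *
s=st();rel(s)
E
```

```text
t23.98 tcp [ 0.5788 -0.0213  0.0742] axes [[0.099, 0.878, 0.469], [0.994, -0.112, 0.0], [0.053, 0.466, -0.883]] F [-7.5 -8.1 11.8] gap 0.195 q [-0.31  0.04  1.84  0.49  1.39 -0.32]
tcp in pan [0.0127 0.0387 0.015 ]
```

The seat height offset is −1.3 mm, against −1.2 mm for plate A, so B is on the floor too. Releasing.

Emit:
play_rows(
  motion=[
    [0,0,-0.001,0,0,0,1],
    [0,0,0,0,0,0,0.2],
    [0,0,0,0,0,0,0.2],
    [0,0,0,0,0,0,0.2],
    [0,0,-0.015,0,0,0,0.2],
    [0,0,-0.035,0,0,0,0.2],
    [0,0,-0.035,0,0,0,0.2],
    [0,0,-0.035,0,0,0,0.2],
  ],
)

```text
t: 24.65
tool_pos: [0.5699, -0.0762, 0.1782]
eef_rot: [-0.166, 0.723, 0.647, 0.178]
force: [0.5, -0.5, 0.2]
finger_gap: 0.404
```

Emit:
play_rows(
  motion=[
    [0,-0.015,-0.03,0,0,0,-1],
    [0,-0.015,-0.03,0,0,0,-1],
    [0,0,0,0,0,0,-1],
  ],
)

```text
t: 24.9
tool_pos: [0.5373, -0.1045, 0.2404]
eef_rot: [-0.162, 0.723, 0.647, 0.179]
force: [0.2, 0.4, -0.0]
finger_gap: 0.808
```

```bash
python3 - <<'E'
from look import *
s=st();rel(s);im,wp,_=wcam()
L=np.array([[-45,-45],[67,-45],[67,5],[5,5],[5,67],[-45,67]])/1e3
cv2.imwrite("pics/f.png",im[:,:,::-1])
# numeric check: detect holes (dark blobs) in pan area and back-compare with a hole-free polygon
r=wp(panpt([[x,y,.006] for x,y in((.0615,.088),(.0615,-.088),(-.0615,-.088),(-.0615,.088))]))
print("floor px",r.round().tolist())
g=cv2.cvtColor(im,cv2.COLOR_RGB2GRAY);bh=cv2.morphologyEx(g,cv2.MORPH_BLACKHAT,np.ones((13,13)))
n,l,S,C=cv2.connectedComponentsWithStats((bh>25).astype(np.uint8))
from scipy.optimize import least_squares
k=[i for i in range(1,n) if 8<S[i,4]<90 and max(S[i,2:4])<11 and cv2.pointPolygonTest(r.astype(np.float32),tuple(map(float,C[i])),False)>0]
# back-project to plane z=.006 of pan
out=[]
for i in k:
    f=lambda v:(wp(panpt([[v[0],v[1],.006]]))[0]-C[i]); out.append(least_squares(f,[0,0]).x*1e3)
o=np.array(out);o=o[np.lexsort((o[:,0],o[:,1].round(-1)))];print(len(o));print(o.round(1).tolist())
E
```

```text
t24.90 tcp [ 0.5373 -0.1045  0.2404] axes [[0.098, 0.878, 0.469], [0.994, -0.11, -0.003], [0.049, 0.467, -0.883]] F [ 0.2  0.4 -0. ] gap 0.808 q [-0.47 -0.09  1.69  0.46  1.72 -0.34]
tcp in pan [0.0136 0.0707 0.2028]
floor px [[258.0, 143.0], [418.0, 148.0], [407.0, 251.0], [259.0, 253.0]]
44
[[-46.3, -75.1], [-27.5, -75.1], [-9.3, -74.8], [9.2, -74.7], [27.5, -74.6], [46.1, -74.6], [-46.1, -56.8], [-8.2, -57.3], [9.1, -56.1], [27.5, -56.4], [45.7, -56.3], [-46.2, -38.1], [-44.9, -19.1], [-27.9, -19.6], [-9.4, -19.6], [24.6, -17.9], [42.9, -17.6], [-45.2, -1.3], [-28.0, -1.3], [-9.4, -1.1], [24.6, 0.5], [43.2, 0.6], [-46.4, 17.2], [-28.0, 17.1], [-9.4, 17.3], [25.0, 18.9], [43.2, 19.0], [-35.6, 31.0], [-48.7, 37.4], [-30.7, 37.1], [25.0, 37.5], [43.2, 37.4], [-48.6, 56.2], [-30.1, 56.0], [-11.8, 56.0], [6.6, 55.9], [25.0, 55.9], [43.2, 55.6], [-48.4, 74.5], [-29.9, 74.4], [-11.6, 74.2], [6.8, 74.4], [25.5, 74.3], [43.5, 74.3]]
```

The back-projected holes of both plates form regular 18.4–18.5 mm lattices on the floor plane, so both plates lie flat and interlocked. Handing in.

```bash
python3 -c "
from cell import order; print(order.finish_job())"
```

```text
the job is handed in; nothing more can be done
None
```

The job is handed in at about t = 25 s, and my checks found the lid and both plates where they belong. No verdict was reported.

- **Lid:** I lifted it off along the pan's axis and set it down gently in the sheet. I looked once, right after letting go: it lay flat in the sheet's middle, with its knob within about 2 mm of where I aimed. I did not look at it again before handing in.
- **Plates:** I picked both white plates by their posts and laid them in the pan, turned 180° to each other. They touched the floor at matching heights. In the last wrist picture, their hole grids lie on the pan's floor plane at about the same pitch (18.4 and 18.5 mm), with no visible slope or overlap. The posts are up, and the gripper was clear of everything.
- **Disagreement:** The wrist view put the pan 4 mm uphill of my first camera fit. I corrected for most of that, and about 1.5 mm remained. That was inside the roughly 5 mm of clearance.
- **Forces:** The highest reading was about 42 N at the wrist, when plate A touched the floor (limit 120 N). I saw no contact by the arm or the gripper's body.
- **Bystanders:** The cup, brush and scraper were never approached. I did not check their positions separately at the end.

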